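# Change the batch on the tube mixer

## Task

Change the batch on the blood tube mixer: take the blue-capped tubes, which are mixed, out of its blue cradle and lay them flat in the white tray, then lay every purple-capped tube in the cradle, one to a groove, cap towards the mixer's front (the display side), and leave the red-capped tubes lying where they are. When all is loaded, swing the spring gate down over the tubes, hold it down while you slide its black-knobbed bolt home under the keeper on the left, and let go. Then press the red drive lever down until its catch holds it.

Things in the scene. Friction and masses are not known exactly. Their poses are not given: they have to be found in the camera images.
- mixer: rocking tube mixer fixed on the bench: white housing 180 deep x 345 mm wide, blue cradle on top. Origin on the bench under the cradle's centre; x to its back (gate hinge), y to its left (keeper), z up; its front (green display) faces the robot. Cradle walls, 90 mm above the bench: inner faces at x = -74 and 74, y = -108 and 108 mm; its tray floor is 58 mm above the bench
- groove_1 (a point): leftmost groove, y = +84 mm in the mixer's frame. Grooves run front to back, 42 mm apart, V notches in two blue combs (8 mm thick, at x = -30 and +30 mm); teeth between them are 102 mm high, the outermost 95 mm. This point: where a seated tube's middle lies, 91.5 mm above the bench, 33 mm over the tray floor (free below between the combs)
- groove_2 (a point): the same for the next groove, y = +42 mm
- groove_3 (a point): the same for the next groove, y = 0 mm
- groove_4 (a point): the same for the next groove, y = -42 mm
- groove_5 (a point): the same for the next groove, y = -84 (rightmost) mm
- gate (a joint): spring gate hinged at the cradle's back: steel frame with side arms outside the cradle's ends, a middle retaining bar and a front bar 163 mm from the hinge. 0 = shut, level, 4 mm clear of seated tubes; 1.55 rad = standing open. Torsion springs throw it open: 0.3 N m when open, 0.8 N m when shut (5 N at the knob); let go unbolted, it flies open
- gate_axis (a point): middle of the gate's hinge line, 106 mm above the bench, 88 mm behind the cradle's centre; the hinge line runs along the mixer's y
- bolt (a joint): bolt on the gate's front bar (m): 0 = drawn, 0.024 = shot fully to the mixer's left, its rod (8 mm thick) then 15 mm under the lip of the steel keeper. The rod reaches the keeper at 0.008; shot further before the gate is shut, it strikes the lip from above. Slides with 1.5 N of friction and stays where it is left. Home under the lip, it holds the gate
- bolt_knob (a point): centre of the bolt's black drum knob (24 mm thick, 24 long, axis along the mixer's y), 163 mm from the hinge line, 46 mm out from the gate's plane: gate shut, 152 mm above the bench; gate open, behind the frame, 270 mm up. 50 mm left of the cradle's centre with the bolt drawn, 74 mm bolted. Pinched by its ends from above it moves gate and bolt. A 56 mm wide finger rest lies 22 mm under it
- lever (a joint): drive lever on the right-hand pod, hinged at the pod's back: 0 = up, 0.30 rad above level; pressing its red grip down turns it to 0.54 rad at its stop. A return spring lifts it (4.5 N at the grip when down), unless it was pressed to about 0.52, where a brass spring catch snaps over its pin and holds it at about 0.49; just before that the catch adds some 4 N
- lever_grip (a point): middle of the top of the lever's red grip, 50 mm long, 28 wide, 14 thick, 135 mm in front of the lever's hinge, which is 60 mm behind and 165 mm to the right of the cradle's centre, 125 mm above the bench. The grip's top is about 170 mm above the bench when up, 100 mm when down
- purple_1_mid (a point): purple-capped sample tube lying on the bench, 113 mm long overall: clear glass body 13 mm thick, its purple cap 15 mm thick and 22 mm long, 13 g. This point is on its axis half-way along; its z axis points along the tube to the cap
- purple_2_mid (a point): purple-capped sample tube lying on the bench, 113 mm long overall: clear glass body 13 mm thick, its purple cap 15 mm thick and 22 mm long, 13 g. This point is on its axis half-way along; its z axis points along the tube to the cap
- purple_3_mid (a point): purple-capped sample tube lying on the bench, 113 mm long overall: clear glass body 13 mm thick, its purple cap 15 mm thick and 22 mm long, 13 g. This point is on its axis half-way along; its z axis points along the tube to the cap
- purple_4_mid (a point): purple-capped sample tube lying on the bench, 113 mm long overall: clear glass body 13 mm thick, its purple cap 15 mm thick and 22 mm long, 13 g. This point is on its axis half-way along; its z axis points along the tube to the cap
- blue_1_mid (a point): sky-blue-capped sample tube of the last batch, of the same make and size as the purple-capped ones; it lies in one of the cradle's grooves. This point is on its axis half-way along (z axis along the tube towards the cap)
- blue_2_mid (a point): sky-blue-capped sample tube of the last batch, of the same make and size as the purple-capped ones; it lies in one of the cradle's grooves. This point is on its axis half-way along (z axis along the tube towards the cap)
- tray: shallow white tray left of the mixer, 0.4 kg, loose on the bench, 160 mm (its x) by 130 mm (its y), rim 15 mm high, walls and floor 4 mm thick, open on top. Origin on the bench under its centre
- red_1_mid (a point): red-capped sample tube lying on the bench, 113 mm long overall: clear glass body 13 mm thick, its red cap 15 mm thick and 22 mm long, 13 g. This point is on its axis half-way along; its z axis points along the tube to the cap. Not to be mixed
- red_2_mid (a point): red-capped sample tube lying on the bench, 113 mm long overall: clear glass body 13 mm thick, its red cap 15 mm thick and 22 mm long, 13 g. This point is on its axis half-way along; its z axis points along the tube to the cap. Not to be mixed

How it is judged (in metres and radians):
On the way, in this order (a step that is already met when the one before it is completed fails the run):
1. the blue-capped tubes lie in the tray and every purple-capped tube in a groove of its own, cap to the front (z of purple_1_mid in the frame of mixer between 0.086 and 0.097 m and x of purple_1_mid in the frame of mixer between -0.022 and 0.022 m and y of purple_1_mid in the frame of mixer between -0.1 and 0.1 m and angle between the z axis of each of purple_1_mid, purple_2_mid, purple_3_mid, purple_4_mid and the x axis of mixer, either way round below 0.2 rad and z of gate_axis in the frame of purple_1_mid below -0.04 m and z of purple_2_mid in the frame of mixer between 0.086 and 0.097 m and x of purple_2_mid in the frame of mixer between -0.022 and 0.022 m and y of purple_2_mid in the frame of mixer between -0.1 and 0.1 m and z of gate_axis in the frame of purple_2_mid below -0.04 m and z of purple_3_mid in the frame of mixer between 0.086 and 0.097 m and x of purple_3_mid in the frame of mixer between -0.022 and 0.022 m and y of purple_3_mid in the frame of mixer between -0.1 and 0.1 m and z of gate_axis in the frame of purple_3_mid below -0.04 m and z of purple_4_mid in the frame of mixer between 0.086 and 0.097 m and x of purple_4_mid in the frame of mixer between -0.022 and 0.022 m and y of purple_4_mid in the frame of mixer between -0.1 and 0.1 m and z of gate_axis in the frame of purple_4_mid below -0.04 m and x of blue_1_mid in the frame of tray between -0.05 and 0.05 m and y of blue_1_mid in the frame of tray between -0.06 and 0.06 m and z of each of blue_1_mid, blue_2_mid in the frame of tray below 0.025 m and angle between blue_1_mid's own z axis and vertical between 1.5 and 1.64 rad and x of blue_2_mid in the frame of tray between -0.05 and 0.05 m and y of blue_2_mid in the frame of tray between -0.06 and 0.06 m and angle between blue_2_mid's own z axis and vertical between 1.5 and 1.64 rad), for 0.3 s.
2. the gate is shut, bolted and let go (value of joint gate below 0.06 rad and value of joint bolt above 0.014 m and contact force between the fingers and gate below 0.5 N), for 0.3 s.
3. the drive lever is held down by its catch, let go (value of joint lever above 0.42 rad and contact force between the fingers and lever below 0.5 N), for 0.3 s.
At the end, for the whole second after the job is handed in: Blue-capped tubes flat in the tray; each purple-capped tube present level in a groove (axis 86 to 97 mm up, within 22 mm lengthwise and 0.2 rad), cap to the front; gate below 0.06 rad, bolt 14 mm out or more; lever held beyond 0.42 rad; red-capped tubes within 30 mm of their start (all of step 1 and value of joint gate below 0.06 rad and value of joint bolt above 0.014 m and value of joint lever above 0.42 rad and distance of each of red_1_mid, red_2_mid from where it was at the start of the episode below 0.03 m); the robot touches nothing.
It fails at once if a red-capped tube is carried off or knocked away (distance of any of red_1_mid, red_2_mid from where it was at the start of the episode above 0.05 m).
Of purple_1, purple_2, purple_3, purple_4 only 3 to 4 are there at a start; the rules pass over those that are not, and their reading is None.
Of blue_1, blue_2 only 1 to 2 are there at a start; the rules pass over those that are not, and their reading is None.
At some moment in a run one of tray may be knocked a few centimetres aside while the robot is not near it.
Once in a run the grip may slacken for a moment while it holds something.
It also fails if it takes over 210 s, if anything falls off the work surface, if the arm or the gripper's body presses on something with over 40 N, if the wrist force passes 120 N, or if a joint passes its speed limit or range.

## Robot

A 7-joint arm with a two-finger parallel gripper is mounted at the origin on a cart in front of the work surface, level with it; the furniture and walls round the work are solid. World frame = base frame: x ahead of the robot, y to its left, z up, the work surface at z = 0. Lengths are in mm, angles in rad, forces in N, time in s.
With the tool pointing down it reaches from about 425 to 950 mm from the base axis. Payload 4.7 kg.
Tool frame: the origin (TCP) lies at the very end of the fingers, on their centre line; the grasp point (between the pads) lies 19 mm behind it; z points along the fingers, y is the line along which they close (so a half turn about z gives the same grasp; the last joint's range is limited). The gripper opens to 85 mm and grips with 20 to 120 N. Pads are 22 mm wide; open, the fingers measure 114 mm over their backs; the gripper's body (76 mm by 85 mm) begins 54 mm behind the grasp point. The pads swing forward as they close: fully open they stand 13 mm farther back than shut.
Start: joints at [1.116, 0.469, -0.049, 1.532, 0.024, 1.141, -0.082], TCP at [278.855, -614.726, 231.335] pointing down, gripper open.
Joint ranges: [-2.59, 2.59], [-0.33, 1.99], [-1.39, 1.29], [0.1, 2.45], [-1.04, 4.18], [0.21, 1.99], [-2.66, 2.66]. Speed limits (rad/s): [2.57, 2.57, 3.14, 3.14, 3.14, 3.14, 3.14].

## Interface

Orientations are given as a 3x3 rotation matrix whose columns are the frame's x, y, z axes.
In Python, from plant import manip, grab_frame, workorder gives the robot as it stands.
- The arm moves only by the tool move_arm, never from a script. Its argument "deltas" is a list of rows, each a list of 5 numbers: the shift along the tool's x, y, z in mm, then the turn about the tool's z in degrees, then the finger opening in mm, from 0 to 85.4. In form: [[x, y, z, roll, claw], ...]. A call has 1 to 12 rows; each row shifts and turns the commanded pose from where the row before left it, along the tool's axes as they then stand; what a row does not reach is not made up. A row lasts 1/12 s, in which the tool goes at most 41.7 mm and 7.16 degrees, less where a joint would pass 70% of its speed; a pose out of reach is approached as far as the arm can. A call is refused whole if a number of a shift passes 41.7 or a number of a turn 7.16, either way. A call with a gripper value outside its range is refused whole. The fingers move at their own pace and stop on an object; "force" is the grip in N (left out, the last holds). Time passes only in rows, so rows that do not move let the fingers close. It gives the time, the measured TCP pose, the force, the opening and the grip force at its end, in the units of the state.
- manip.read_state(): the state, without advancing time (a new reading comes with each control period).
- grab_frame(name): name is "side" or "top"; returns a dict with "img" (384x512x3 uint8, red, green, blue), "fx", "fy", "cx", "cy" (pixels), "rvec" (rotation vector, rad) and "tvec" (3), from world to camera coordinates, as OpenCV has them. Camera axes: x right, y down, z forward; pixel columns grow to the right and rows downward; lengths in mm; the calibration is good to about 2 mm. A picture is of the moment at which its call begins. There is no depth.
- workorder.job_done(): hands the job in; it is judged then, once.
The state is a dict: "time_s": time; "q": joint angles; "qvel": joint speeds; "effort": joint torques, N m; "position": TCP position; "tool_rot": TCP orientation; "ft_force": force on the tool from outside, world axes, zero at the start; "torque": the same for the moment, N m; "gripper_width": finger opening in mm; "grasp_force": force on a finger pad.
Only numpy, scipy, OpenCV 4.12 (cv2) and the standard library are available. Lean on these libraries where they do the work, as an engineer would, in place of code of your own. Each camera call takes 0.05 s, during which the arm holds its last target. There are 200 camera calls.

## Working session

There is one attempt and no reset: what is moved stays moved. The work goes in short steps, Python scripts to look and compute and a tool call to move; the robot and the scene stay as the last step left them, time stands still between calls to the robot, and variables do not carry over. Pictures are saved under pics/ and viewed, at most 14 in all, crops included, and the job is handed in when it is done.

Besides the shell and the picture viewer there is one more tool, called as name([rows], argument=value, ...), one row to a line, values as JSON. move_arm: Moves the arm, as the interface text tells. Its arguments: {"type":"object","properties":{"deltas":{"type":"array"},"force":{"type":"number"}},"required":["deltas"]}

```bash
mkdir -p pics; ls; cat > h.py <<'E'
import numpy as np,cv2
from plant import manip,grab_frame,workorder
def cap(n):
    f=grab_frame(n); np.savez(f'{n}.npz',**f); return f
def ld(n): return np.load(f'{n}.npz')
def ray(f,u,v,z):
    R=cv2.Rodrigues(np.array(f['rvec'],float))[0];t=np.array(f['tvec'],float).ravel()
    d=R.T@np.array([(u-f['cx'])/f['fx'],(v-f['cy'])/f['fy'],1.]);c=-R.T@t
    return c+d*(z-c[2])/d[2]
def proj(f,P):
    K=np.array([[f['fx'],0,f['cx']],[0,f['fy'],f['cy']],[0,0,1.]])
    return cv2.projectPoints(np.array(P,float).reshape(-1,1,3),np.array(f['rvec'],float),np.array(f['tvec'],float),K,None)[0][:,0]
def save(f,name,box=None,s=1):
    im=f['img'][:,:,::-1]
    if box: x0,y0,x1,y1=box; im=im[y0:y1,x0:x1]
    cv2.imwrite('pics/'+name,cv2.resize(im,None,fx=s,fy=s,interpolation=cv2.INTER_CUBIC))
E
python3 - <<'E'
from h import *
for n in('top','side'):
    f=cap(n);save(f,n+'0.png',None,1.56);R=cv2.Rodrigues(np.array(f['rvec'],float))[0];print(n,f['fx'],f['cx'],f['cy'],-R.T@np.array(f['tvec']).ravel(),R.round(3).tolist())
s=manip.read_state();print(s['position'],s['tool_rot'],s['gripper_width'],s['time_s'])
E
```

```text
pics
top 355.9723059104421 247.90339249392426 188.76495488091547 [ 304.0273803     1.5531593  1204.84176028] [[0.124, -0.992, -0.001], [-0.972, -0.121, -0.202], [0.2, 0.026, -0.979]]
side 376.6903656272476 260.16090020678286 193.2755922524972 [ 594.69871813 -668.28631405 1173.24219324] [[0.998, 0.062, -0.009], [0.047, -0.833, -0.551], [-0.042, 0.55, -0.834]]
[ 278.6122982  -614.24551415  230.35838035] [[ 9.10694596e-01  4.13079548e-01 -7.99355867e-04]
 [ 4.13080315e-01 -9.10693231e-01  1.57881595e-03]
 [-7.57913990e-05 -1.76801733e-03 -9.99998434e-01]] 85.27273467287856 0.1
```

View pics/top0.png

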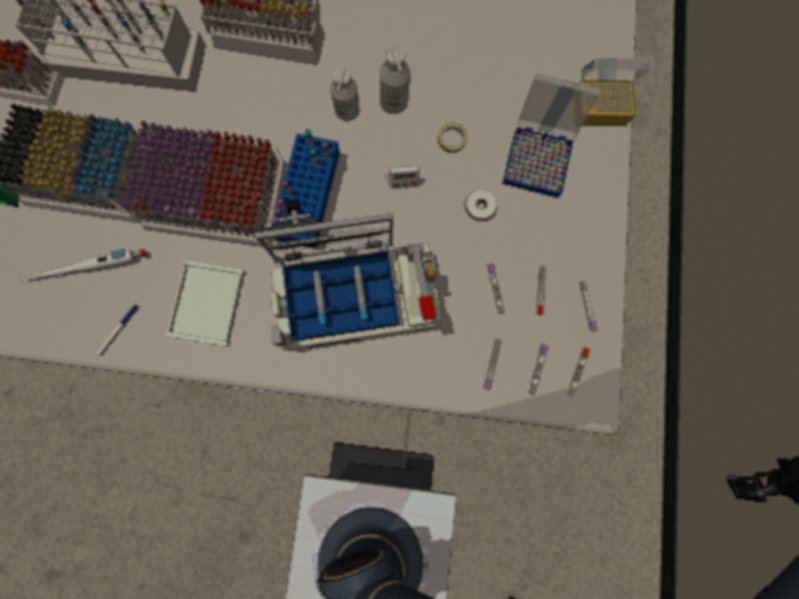

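View pics/side0.png

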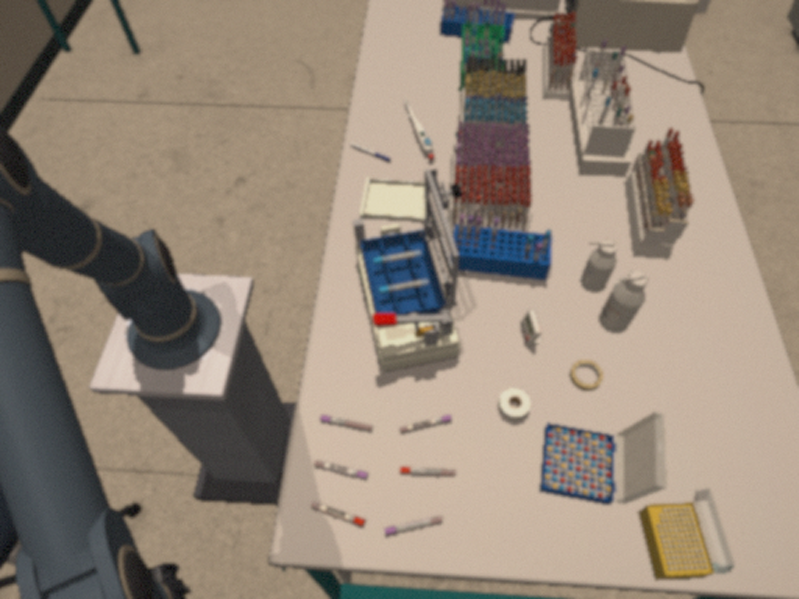

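The top view shows all eight tubes: purple at (496,288), (588,305), (493,363), (539,369); red at (541,290), (580,371); two blue in the cradle near (320,295), (362,292). The tray is at (206,303). I'll enlarge both views.

```bash
python3 - <<'E'
from h import *
save(ld('top'),'t1.png',(165,130,395,260),3.47)
f=ld('side');im=f['img'][105:350,195:310,::-1]
a=cv2.resize(im[:130],None,fx=3.4,fy=3.4,interpolation=2);b=cv2.resize(im[115:],None,fx=3.4,fy=3.4,interpolation=2)
cv2.imwrite('pics/s1.png',np.hstack([a,b]));print(a.shape)
E
```

```text
(442, 391, 3)
```

View pics/t1.png

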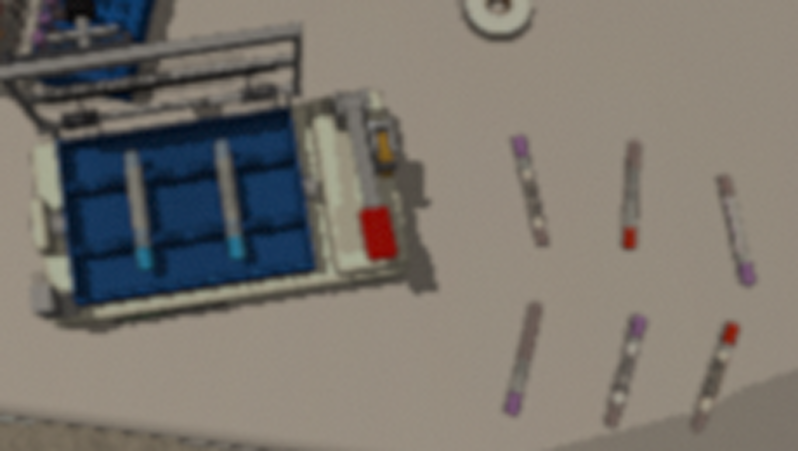

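View pics/s1.png

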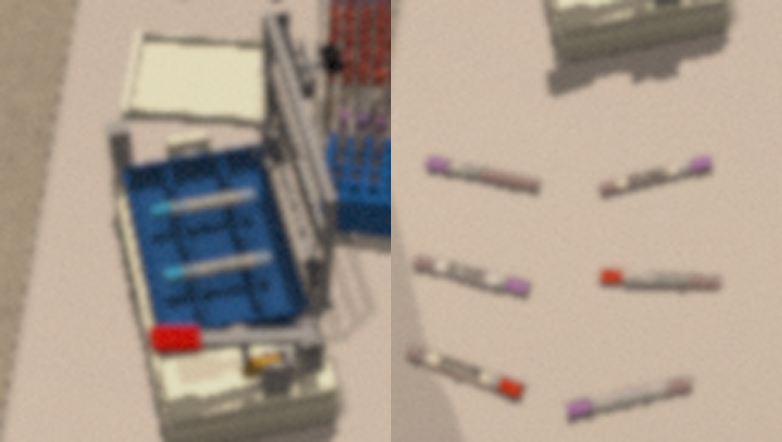

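Top crop gives the tube ends and the cradle's inner corners at (60,147), (293,108), (313,270), (77,305). The side crop shows the same tubes, with the blue caps towards the display.

```bash
python3 - <<'E'
from h import *
from scipy.optimize import least_squares
T=ld('top');S=ld('side')
t=lambda p:(p[0]/3.47+165,p[1]/3.47+130)
s=lambda p:((p[0])/3.4+195,p[1]/3.4+105) if p[0]<391 else ((p[0]-391)/3.4+195,p[1]/3.4+220)
D=dict(A=((518,137),(543,245),(711,162),(601,190)),B=((629,248),(635,142),(602,277),(719,284)),C=((750,284),(724,176),(568,411),(691,383)),D=((511,413),(536,303),(428,163),(539,188)),E=((639,316),(611,427),(528,290),(415,264)),F=((732,323),(698,431),(521,392),(408,352)),b1=((146,269),(131,151),(153,210),(255,194)),b2=((237,258),(221,140),(165,273),(269,257)))
for k,(a,b,c,d) in D.items():
    z=91.5 if k[0]=='b' else 7
    P=[ray(T,*t(a),z),ray(T,*t(b),z),ray(S,*s(c),z),ray(S,*s(d),z)]
    for i in(0,2):
        v=P[i]-P[i+1];m=(P[i]+P[i+1])/2;print(k,'TS'[i//2],m[:2].round(1),'len',np.linalg.norm(v).round(),'ang',np.degrees(np.arctan2(v[1],v[0])).round(1))
# mixer fit
Cn=[(74,108),(74,-108),(-74,-108),(-74,108)]
tp=[(60,147),(293,108),(313,270),(77,305)]
P=[ray(T,*t(p),90)[:2] for p in tp]
def M(x):
    c,q=np.cos(x[2]),np.sin(x[2]);return np.array(Cn)@np.array([[c,q],[-q,c]])+x[:2]
r=least_squares(lambda x:(M(x)-P).ravel(),[550,0,0]);print('mixer',r.x,np.degrees(r.x[2]),r.fun.round(1))
x=r.x;print([( (p[0]-195)*3.4,(p[1]-105)*3.4) for p in proj(S,[[*m,90] for m in M(x)]).round(1)])
c,q=np.cos(x[2]),np.sin(x[2])
for p in tp: pass
for pts,z,n in ([(187,263),(244,266),(228,344),(168,336)],15,'tray'),:
    print(n,[ray(T,p[0]/1.56,p[1]/1.56,z)[:2].round() for p in pts])
print('trayS',[ray(S,*s(p),15)[:2].round() for p in [(142,33),(270,38),(265,124),(124,115)]])
E
```

```text
A T [ 591.8 -204. ] len 112.0 ang 17.7
A S [ 596.7 -203.4] len 110.0 ang 18.3
B T [ 600.2 -304.3] len 108.0 ang -179.3
B S [ 604.8 -304. ] len 107.0 ang 180.0
C T [ 577.7 -409.2] len 110.0 ang -163.6
C S [ 582.5 -407.7] len 110.0 ang -164.3
D T [ 426.6 -211.4] len 109.0 ang 172.2
D S [ 430.7 -212.7] len 111.0 ang 170.2
E T [ 425.7 -309.5] len 111.0 ang -10.1
E S [ 431.2 -311. ] len 108.0 ang -9.5
F T [ 431.2 -395.8] len 111.0 ang -14.0
F S [ 435.3 -395.3] len 108.0 ang -15.1
b1 T [509.3 166.6] len 112.0 ang -164.4
b1 S [513.6 168.9] len 111.0 ang -165.6
b2 T [529.8  85.4] len 112.0 ang -164.8
b2 S [532.7  87.8] len 109.0 ang -166.2
mixer [5.17827855e+02 1.23793688e+02 2.74011449e-01] 15.69969954075781 [ 0.6 -0.2 -5.   2.3  2.3 -0.8  2.1 -1.3]
[(np.float64(251.2599999999999), np.float64(147.9)), (np.float64(298.8599999999999), np.float64(308.37999999999994)), (np.float64(154.36), np.float64(335.5799999999999)), (np.float64(118.32000000000004), np.float64(170.67999999999995))]
tray [array([563., 481.]), array([572., 354.]), array([397., 358.]), array([398., 490.])]
trayS [array([411., 492.]), array([572., 491.]), array([572., 349.]), array([403., 354.])]
```

```bash
cat >> h.py <<'E'
def to(x,y,z,yaw=None):
    s=manip.read_state();R=np.array(s['tool_rot']);p=np.array(s['position'])
    cur=np.degrees(np.arctan2(R[1,0],R[0,0]))
    print('pos',p.round(1),'yaw',cur.round(1),'w',round(s['gripper_width'],1),'t',round(s['time_s'],1),'F',np.round(s['ft_force'],1),'g',round(s['grasp_force'],1))
    print(' tool shift now',(R.T@(np.array([x,y,z])-p)).round(1),end=' ')
    if yaw is not None:
        d=(cur-yaw+180)%360-180;t=np.radians(yaw);Q=np.array([[np.cos(t),np.sin(t),0],[np.sin(t),-np.cos(t),0],[0,0,-1]])
        print('roll',round(d,1),'shift after roll',(Q.T@(np.array([x,y,z])-p)).round(1),end='')
    print()
E
```

move_arm([
  [15,-2.5,0,0,50],
  [30,-5.2,0,0,50],
  [30,-5.2,0,0,50],
  [30,-5.2,0,0,50],
  [30,-5.2,0,0,50],
  [30,-5.2,0,0,50],
  [30,-5.2,0,0,50],
  [30,-5.2,0,0,50],
  [30,-5.2,0,0,50],
  [30,-5.2,0,0,50],
  [30,-5.2,0,0,50],
  [30,-5.2,0,0,50],
], force=30)

```text
time_s: 1.1
position: [570.2, -415.3, 231.1]
tool_rot: [[0.91, 0.414, -0.0], [0.414, -0.91, 0.001], [0.0, -0.001, -1.0]]
ft_force: [0.7, -0.9, -0.0]
gripper_width: 50.1
grasp_force: 0.0
```

move_arm([
  [15,-2.8,10,0,50],
  [0,0,25,1.4,50],
  [0,0,25,1.4,50],
  [0,0,25,1.4,50],
  [0,0,25,1.4,50],
  [0,0,25,1.4,50],
  [0,0,20,1.4,50],
  [0,0,10,0,50],
  [0,0,0,0,50],
  [0,0,0,0,50],
])

```text
time_s: 1.93
position: [580.8, -409.0, 66.1]
tool_rot: [[0.961, 0.276, -0.001], [0.276, -0.961, 0.0], [-0.0, -0.0, -1.0]]
ft_force: [-0.4, -0.3, 0.3]
gripper_width: 50.0
grasp_force: 0.0
```

```bash
python3 -c "
from h import *
to(580,-408.5,1,16)
f=cap('top');save(f,'t2.png',(310,150,400,260),5)
print(proj(f,[manip.read_state()['position']])) "
```

```text
pos [ 580.8 -409.    66.1] yaw 16.0 w 50.0 t 1.9 F [-0.4 -0.3  0.3] g 0.0
 tool shift now [-0.6 -0.7 65.1] roll 0.0 shift after roll [-0.6 -0.7 65.1]
[[384.09703829 191.65798464]]
```

move_arm([
  [0,-0.7,20,0,50],
  [0,0,25,0,50],
  [0,0,15,0,50],
  [0,0,5,0,50],
  [0,0,0,0,50],
  [0,0,0,0,5],
  [0,0,0,0,5],
  [0,0,0,0,5],
  [0,0,0,0,5],
  [0,0,0,0,5],
  [0,0,0,0,5],
  [0,0,0,0,5],
], force=30)

```text
time_s: 2.98
position: [581.6, -409.1, 2.9]
tool_rot: [[0.961, 0.276, 0.002], [0.276, -0.961, -0.001], [0.002, 0.002, -1.0]]
ft_force: [-0.3, 0.4, 5.0]
gripper_width: 11.6
grasp_force: 30.7
```

move_arm([
  [0,0,-15,0,5],
  [0,0,-30,0,5],
  [0,0,-30,0,5],
  [0,0,-30,0,5],
  [0,0,-30,0,5],
  [0,0,-30,0,5],
  [0,0,-30,0,5],
  [0,0,-15,0,5],
  [0,0,-10,0,5],
  [0,0,0,0,5],
])

```text
time_s: 3.82
position: [581.5, -409.0, 224.6]
tool_rot: [[0.961, 0.275, 0.004], [0.275, -0.961, -0.003], [0.003, 0.004, -1.0]]
ft_force: [0.7, -1.8, -0.4]
gripper_width: 11.5
grasp_force: 30.1
```

```bash
python3 -c "
from h import *
to(542.2,45.9,220,15)
f=cap('side');g=cap('top')
a=cv2.resize(f['img'][210:350,180:330,::-1],None,fx=2.6,fy=2.6,interpolation=2);b=cv2.resize(g['img'][130:270,300:450,::-1],None,fx=2.6,fy=2.6,interpolation=2)
cv2.imwrite('pics/c3.png',np.hstack([a,b])) "
```

```text
pos [ 581.5 -409.   224.6] yaw 16.0 w 11.5 t 3.8 F [ 0.7 -1.8 -0.4] g 30.1
 tool shift now [  87.5 -448.1    3.2] roll 1.0 shift after roll [  79.8 -449.6    4.6]
```

View pics/c3.png

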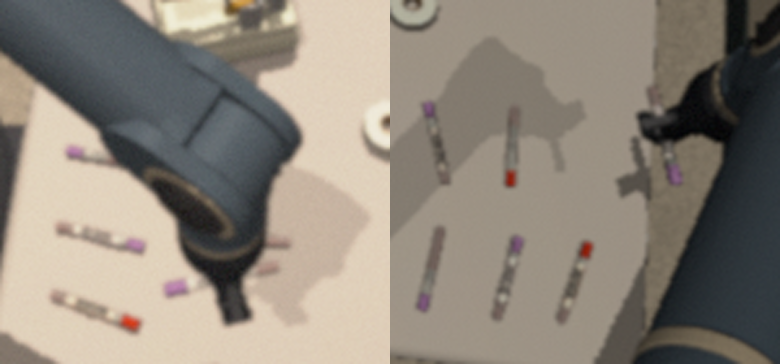

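The picture shows the tube held near its middle, level, with the other tubes undisturbed. Carrying it to groove 5.

move_arm([
  [3,-15,0,0,5],
  [5.8,-30,0,0,5],
  [5.8,-30,0,0,5],
  [5.8,-30,0,0,5],
  [5.8,-30,0,0,5],
  [5.8,-30,0,0,5],
  [5.8,-30,0,0,5],
  [5.8,-30,0,0,5],
  [5.8,-30,0,0,5],
  [5.8,-30,0,0,5],
  [5.8,-30,0,0,5],
  [5.8,-30,0,0,5],
])

```text
time_s: 4.92
position: [548.2, -57.0, 219.3]
tool_rot: [[0.961, 0.276, -0.004], [0.276, -0.961, 0.0], [-0.004, -0.001, -1.0]]
ft_force: [0.1, -0.5, 0.5]
gripper_width: 11.5
grasp_force: 30.1
```

move_arm([
  [5.8,-30,0,0,5],
  [5.8,-30,0,0,5],
  [5.8,-30,0,0,5],
  [3.2,-13,0,1,5],
  [0,0,20,0,5],
  [0,0,25,0,5],
  [0,0,20,0,5],
  [0,0,10,0,5],
  [0,0,0,0,5],
  [0,0,0,0,5],
])

```text
time_s: 5.75
position: [540.7, 46.2, 145.5]
tool_rot: [[0.966, 0.259, -0.002], [0.259, -0.966, -0.0], [-0.002, -0.0, -1.0]]
ft_force: [-0.3, 0.4, 0.6]
gripper_width: 11.5
grasp_force: 30.1
```

```bash
python3 -c "
from h import *
to(542.2,45.9,90,15)
f=cap('side');g=cap('top')
a=cv2.resize(f['img'][125:245,215:325,::-1],None,fx=3.5,fy=3.5,interpolation=2);b=cv2.resize(g['img'][130:250,175:285,::-1],None,fx=3.5,fy=3.5,interpolation=2)
cv2.imwrite('pics/c4.png',np.hstack([a,b])) "
```

```text
pos [540.7  46.2 145.5] yaw 15.0 w 11.5 t 5.8 F [-0.3  0.4  0.6] g 30.1
 tool shift now [ 1.4  0.7 55.5] roll -0.0 shift after roll [ 1.3  0.7 55.5]
```

View pics/c4.png

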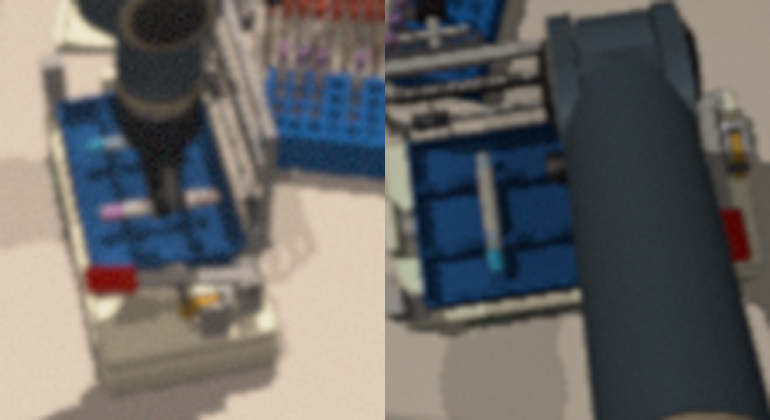

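The tube hangs above the rightmost groove, cap to the front, clear of the gate. Lowering it.

move_arm([
  [0,0,15,0,5],
  [1,0.5,20,0,5],
  [0,0,12,0,5],
  [0,0,6,0,5],
  [0,0,2,0,5],
  [0,0,1,0,5],
  [0,0,0,0,5],
])

```text
time_s: 6.43
position: [543.1, 46.2, 91.2]
tool_rot: [[0.966, 0.259, 0.002], [0.259, -0.966, 0.0], [0.002, 0.0, -1.0]]
ft_force: [-0.6, 0.2, 0.1]
gripper_width: 11.4
grasp_force: 30.1
```

move_arm([
  [0,0,1,0,5],
  [0,0,0,0,5],
])

```text
time_s: 6.6
position: [542.8, 46.1, 90.0]
tool_rot: [[0.966, 0.259, 0.001], [0.259, -0.966, 0.0], [0.001, 0.0, -1.0]]
ft_force: [0.3, -0.4, -0.1]
gripper_width: 11.1
grasp_force: 30.1
```

move_arm([
  [0,0,1,0,5],
  [0,0,1,0,5],
  [0,0,0,0,5],
  [0,0,0,0,5],
])

```text
time_s: 6.93
position: [542.6, 46.2, 87.5]
tool_rot: [[0.966, 0.259, 0.001], [0.259, -0.966, 0.0], [0.001, 0.0, -1.0]]
ft_force: [-0.3, 0.1, 1.3]
gripper_width: 11.6
grasp_force: 30.3
```

move_arm([
  [0,0,1,0,5],
  [0,0,0,0,5],
])

```text
time_s: 7.1
position: [542.6, 46.2, 87.2]
tool_rot: [[0.966, 0.259, 0.001], [0.259, -0.966, -0.0], [0.0, 0.0, -1.0]]
ft_force: [-1.7, -0.2, 6.9]
gripper_width: 11.5
grasp_force: 30.9
```

move_arm([
  [0,0,1,0,5],
  [0,0,0,0,5],
])

```text
time_s: 7.27
position: [542.7, 46.2, 87.1]
tool_rot: [[0.966, 0.259, 0.001], [0.259, -0.966, -0.0], [0.001, 0.001, -1.0]]
ft_force: [-4.0, 0.1, 14.3]
gripper_width: 11.6
grasp_force: 31.5
```

move_arm([
  [0,0,-2,0,14],
  [0,0,0,0,28],
  [0,0,0,0,28],
  [0,0,0,0,28],
  [0,0,-8,0,28],
  [0,0,-25,0,28],
  [0,0,-25,0,28],
  [0,0,0,0,28],
])

```text
time_s: 7.93
position: [545.5, 46.7, 150.1]
tool_rot: [[0.966, 0.259, 0.009], [0.259, -0.966, 0.001], [0.009, 0.001, -1.0]]
ft_force: [0.6, 0.9, 1.1]
gripper_width: 27.9
grasp_force: 0.0
```

move_arm([
  [0,-15,0,0,28],
  [0,-25,0,0,28],
  [1.3,-30,0,0,28],
  [0,-30,0,0,28],
  [0,-15,0,0,28],
  [0,-10,0,0,28],
  [0,0,0,0,28],
  [0,0,0,0,28],
])

```text
time_s: 8.6
position: [511.4, 166.5, 145.2]
tool_rot: [[0.966, 0.259, -0.0], [0.259, -0.966, -0.001], [-0.0, 0.001, -1.0]]
ft_force: [-0.0, -0.7, -0.8]
gripper_width: 28.1
grasp_force: 0.0
```

```bash
python3 -c "
from h import *
to(511.5,167.8,80,15)
f=cap('side');g=cap('top')
a=cv2.resize(f['img'][125:245,215:325,::-1],None,fx=3.5,fy=3.5,interpolation=2);b=cv2.resize(g['img'][130:250,175:285,::-1],None,fx=3.5,fy=3.5,interpolation=2)
cv2.imwrite('pics/c5.png',np.hstack([a,b])) "
```

```text
pos [511.4 166.5 145.2] yaw 15.0 w 28.1 t 8.6 F [-0.  -0.7 -0.8] g 0.0
 tool shift now [ 0.5 -1.3 65.2] roll -0.0 shift after roll [ 0.5 -1.2 65.2]
```

View pics/c5.png

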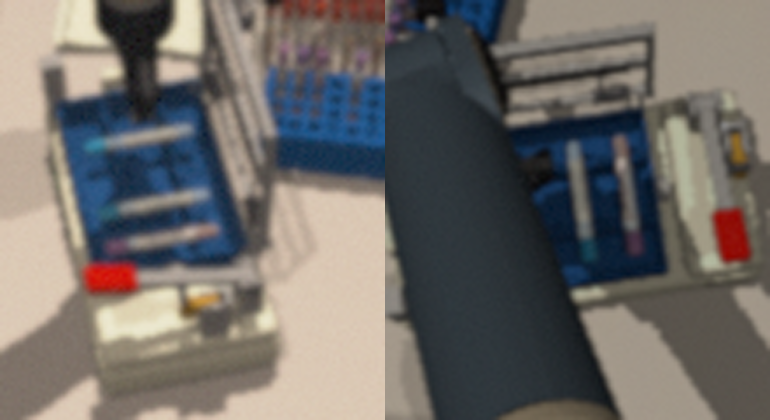

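Tube C lies seated in groove 5 beside the two blue tubes. Now I'll pick blue 1.

move_arm([
  [0.3,-1.2,20,0,28],
  [0,0,22,0,28],
  [0,0,12,0,28],
  [0,0,4,0,28],
  [0,0,0,0,28],
  [0,0,0,0,5],
  [0,0,0,0,5],
  [0,0,0,0,5],
  [0,0,0,0,5],
  [0,0,0,0,5],
])

```text
time_s: 9.53
position: [511.7, 168.4, 88.0]
tool_rot: [[0.966, 0.259, 0.001], [0.259, -0.966, 0.0], [0.001, 0.0, -1.0]]
ft_force: [0.2, 0.3, 2.4]
gripper_width: 11.2
grasp_force: 30.7
```

move_arm([
  [0,0,-10,0,5],
  [0,0,-25,0,5],
  [0,0,-30,0,5],
  [0,0,-25,0,5],
  [0,0,-10,0,5],
  [0,0,0,0,5],
])

```text
time_s: 10.03
position: [512.9, 169.2, 190.6]
tool_rot: [[0.966, 0.259, 0.006], [0.259, -0.966, 0.002], [0.006, -0.0, -1.0]]
ft_force: [0.5, -0.2, -0.6]
gripper_width: 11.2
grasp_force: 30.6
```

```bash
python3 -c "
from h import *
to(486,448,80,8)
f=cap('side');g=cap('top')
a=cv2.resize(f['img'][105:235,200:310,::-1],None,fx=3.5,fy=3.5,interpolation=2);b=cv2.resize(g['img'][130:260,85:195,::-1],None,fx=3.5,fy=3.5,interpolation=2)
cv2.imwrite('pics/c6.png',np.hstack([a,b])) "
```

```text
pos [512.9 169.2 190.6] yaw 15.0 w 11.2 t 10.0 F [ 0.5 -0.2 -0.6] g 30.6
 tool shift now [  45.4 -276.3  111. ] roll 7.0 shift after roll [  12.2 -279.9  110.6]
```

View pics/c6.png

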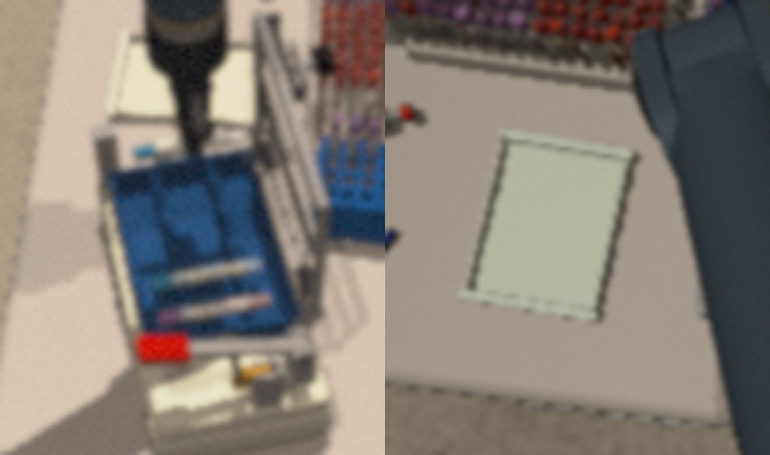

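move_arm([
  [2.2,-13.6,0,0,5],
  [4.5,-27.6,0,0,5],
  [4.5,-27.6,0,0,5],
  [4.5,-27.6,0,0,5],
  [4.5,-27.6,0,0,5],
  [4.5,-27.6,0,0,5],
  [4.5,-27.6,0,0,5],
  [4.5,-27.6,0,0,5],
  [4.5,-27.6,0,0,5],
  [4.5,-27.6,0,0,5],
  [2.7,-14.6,0,0,5],
  [0,0,20,7,5],
])

```text
time_s: 11.13
position: [482.4, 453.2, 168.8]
tool_rot: [[0.99, 0.143, 0.002], [0.143, -0.99, 0.007], [0.003, -0.006, -1.0]]
ft_force: [0.5, 0.8, 0.3]
gripper_width: 11.4
grasp_force: 30.5
```

move_arm([
  [0,0,30,0,5],
  [0,0,30,0,5],
  [0,0,30,0,5],
  [0,0,30,0,5],
  [0,0,15,0,5],
  [0,0,5,0,5],
  [0,0,0,0,5],
  [0,0,0,0,5],
])

```text
time_s: 11.8
position: [483.8, 447.2, 27.4]
tool_rot: [[0.99, 0.139, 0.0], [0.139, -0.99, -0.0], [0.0, 0.0, -1.0]]
ft_force: [-1.2, -0.1, 0.6]
gripper_width: 11.4
grasp_force: 30.5
```

```bash
python3 -c "
from h import *
to(486,448,7,8)
f=cap('side');g=cap('top')
a=cv2.resize(f['img'][105:215,200:310,::-1],None,fx=3.5,fy=3.5,interpolation=2);b=cv2.resize(g['img'][140:250,85:195,::-1],None,fx=3.5,fy=3.5,interpolation=2)
cv2.imwrite('pics/c7.png',np.hstack([a,b])) "
```

```text
pos [483.8 447.2  27.4] yaw 8.0 w 11.4 t 11.8 F [-1.2 -0.1  0.6] g 30.5
 tool shift now [ 2.3 -0.5 20.4] roll -0.0 shift after roll [ 2.3 -0.5 20.4]
```

View pics/c7.png

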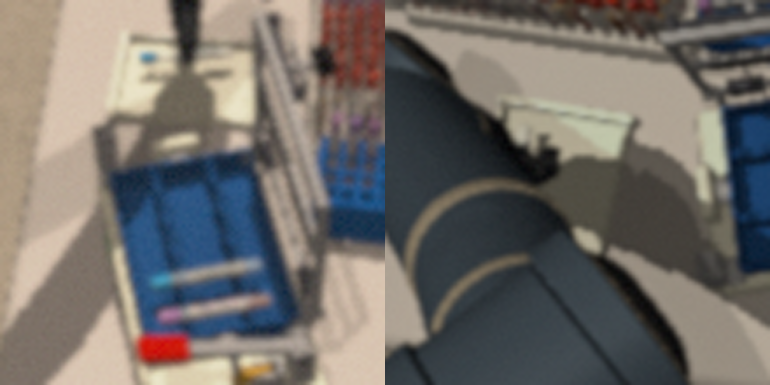

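The tube is level over the left half of the tray. Setting it down.

move_arm([
  [2,0,10,0,5],
  [0,0,7,0,5],
  [0,0,2,0,5],
  [0,0,1,0,5],
  [0,0,0,0,5],
  [0,0,0,0,14],
  [0,0,0,0,26],
  [0,0,0,0,26],
  [0,0,0,0,26],
])

```text
time_s: 12.65
position: [485.4, 447.6, 7.1]
tool_rot: [[0.99, 0.139, -0.0], [0.139, -0.99, -0.0], [-0.0, 0.0, -1.0]]
ft_force: [0.3, 0.7, 0.2]
gripper_width: 26.0
grasp_force: 0.0
```

move_arm([
  [0,0,-8,0,26],
  [0,0,-30,0,28],
  [0,0,-35,0,28],
  [0,0,-35,0,28],
  [0,0,-35,-7,28],
  [0,0,-15,0,28],
  [0,0,0,0,28],
])

```text
time_s: 13.23
position: [487.4, 450.0, 171.3]
tool_rot: [[0.966, 0.259, 0.007], [0.259, -0.966, 0.007], [0.009, -0.005, -1.0]]
ft_force: [0.5, 0.2, 0.2]
gripper_width: 28.4
grasp_force: 0.0
```

```bash
python3 -c "
from h import *
to(531.5,86.8,165,15)"
```

```text
pos [487.4 450.  171.3] yaw 15.0 w 28.4 t 13.2 F [0.5 0.2 0.2] g 0.0
 tool shift now [-51.3 362.2   4.1] roll -0.0 shift after roll [-51.4 362.2   6.3]
```

move_arm([
  [-2,14,0,0,28],
  [-4.2,30,0,0,28],
  [-4.2,30,0,0,28],
  [-4.2,30,0,0,28],
  [-4.2,30,0,0,28],
  [-4.2,30,0,0,28],
  [-4.2,30,0,0,28],
  [-4.2,30,0,0,28],
  [-4.2,30,0,0,28],
  [-4.2,30,0,0,28],
  [-4.2,30,0,0,28],
  [-4.2,30,0,0,28],
])

```text
time_s: 14.23
position: [526.2, 99.7, 163.5]
tool_rot: [[0.966, 0.258, -0.004], [0.258, -0.966, -0.002], [-0.004, 0.0, -1.0]]
ft_force: [-0.1, -0.3, -0.2]
gripper_width: 28.0
grasp_force: 0.0
```

move_arm([
  [-2,14,0,0,28],
  [0,2,15,0,28],
  [0,0,20,0,28],
  [0,0,0,0,28],
  [0,0,0,0,28],
  [0,0,0,0,28],
])

```text
time_s: 14.73
position: [529.7, 86.6, 130.1]
tool_rot: [[0.966, 0.259, -0.001], [0.259, -0.966, -0.0], [-0.001, 0.0, -1.0]]
ft_force: [0.9, -0.3, 0.4]
gripper_width: 28.1
grasp_force: 0.0
```

```bash
python3 -c "
from h import *
to(532,86.8,87.5,15)"
```

```text
pos [529.7  86.6 130.1] yaw 15.0 w 28.1 t 14.7 F [ 0.9 -0.3  0.4] g 0.0
 tool shift now [ 2.3  0.4 42.6] roll -0.0 shift after roll [ 2.3  0.4 42.6]
```

move_arm([
  [2.3,0.4,20,0,28],
  [0,0,15,0,28],
  [0,0,6,0,28],
  [0,0,1.5,0,28],
  [0,0,0,0,28],
  [0,0,0,0,5],
  [0,0,0,0,5],
  [0,0,0,0,5],
  [0,0,0,0,5],
  [0,0,0,0,5],
])

```text
time_s: 15.57
position: [533.2, 87.4, 88.8]
tool_rot: [[0.966, 0.259, 0.002], [0.259, -0.966, 0.0], [0.002, 0.0, -1.0]]
ft_force: [-1.1, 0.3, 4.9]
gripper_width: 11.4
grasp_force: 30.8
```

move_arm([
  [0,0,-10,0,5],
  [0,0,-25,0,5],
  [0,0,-30,0,5],
  [0,0,-30,0,5],
  [0,0,-10,0,5],
  [1.6,-14,0,0,5],
  [3.2,-28,0,0,5],
  [3.2,-28,0,0,5],
  [3.2,-28,0,0,5],
  [3.2,-28,0,0,5],
  [0,0,0,0,5],
  [0,0,0,0,5],
])

```text
time_s: 16.57
position: [512.8, 214.2, 192.6]
tool_rot: [[0.965, 0.263, -0.001], [0.263, -0.965, 0.0], [-0.001, -0.0, -1.0]]
ft_force: [-0.4, -0.3, -0.4]
gripper_width: 11.6
grasp_force: 30.3
```

```bash
python3 -c "
from h import *
to(486,395,80,8)
f=cap('side');g=cap('top')
a=cv2.resize(f['img'][105:215,200:310,::-1],None,fx=3.5,fy=3.5,interpolation=2);b=cv2.resize(g['img'][140:250,85:195,::-1],None,fx=3.5,fy=3.5,interpolation=2)
cv2.imwrite('pics/c8.png',np.hstack([a,b])) "
```

```text
pos [512.8 214.2 192.6] yaw 15.2 w 11.6 t 16.6 F [-0.4 -0.3 -0.4] g 30.3
 tool shift now [  21.7 -181.5  112.6] roll 7.2 shift after roll [  -1.4 -182.8  112.6]
```

View pics/c8.png

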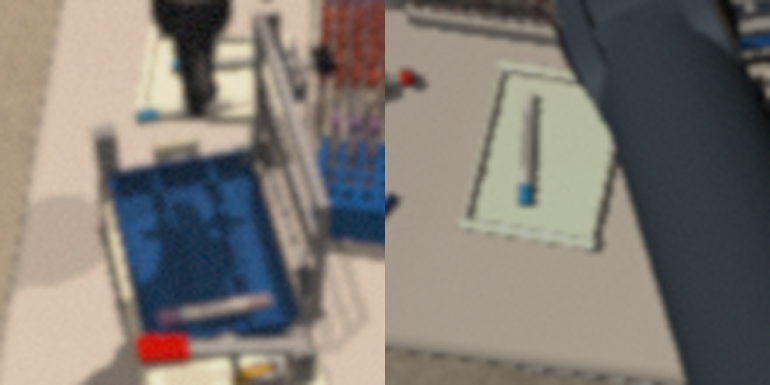

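The tray has been knocked about 30 mm back: its corners in the top crop are now at (503,65), (462,224), (600,248). The blue tube is still in it.

```bash
python3 -c "
from h import *
T=ld('top');S=ld('side')
for p in [(503,65),(462,224),(600,248)]: print(ray(T,(p[0]-385)/3.5+85,p[1]/3.5+140,15)[:2].round())
for p in [(525,205),(536,95)]: print('tube',ray(T,(p[0]-385)/3.5+85,p[1]/3.5+140,11)[:2].round())
for p in [(152,30),(135,116)]: print('S',ray(S,p[0]/3.5+200,p[1]/3.5+105,15)[:2].round())
"
```

```text
[598. 492.]
[436. 500.]
[429. 363.]
tube [462. 444.]
tube [573. 455.]
S [439. 500.]
S [431. 359.]
```

move_arm([
  [3.5,-12,0,0,5],
  [7.6,-27,0,0,5],
  [7.6,-27,0,0,5],
  [7.6,-27,0,0,5],
  [7.6,-27,0,0,5],
  [7.6,-27,0,0,5],
  [7.6,-27,0,0,5],
  [2.4,-9.7,10,4,5],
  [0,0,30,5,5],
  [0,0,30,0,5],
  [0,0,30,0,5],
  [0,0,30,0,5],
])

```text
time_s: 17.67
position: [516.5, 403.0, 61.5]
tool_rot: [[0.995, 0.103, 0.001], [0.103, -0.995, -0.0], [0.001, 0.0, -1.0]]
ft_force: [-0.1, 0.4, -0.5]
gripper_width: 11.0
grasp_force: 30.5
```

move_arm([
  [0,0,20,0,5],
  [0,0,10,0,5],
  [0,0,0,0,5],
  [0,0,0,0,5],
])

```text
time_s: 18.0
position: [516.5, 403.4, 33.1]
tool_rot: [[0.995, 0.104, 0.0], [0.104, -0.995, 0.0], [0.0, -0.0, -1.0]]
ft_force: [0.1, -0.1, -0.3]
gripper_width: 11.5
grasp_force: 30.5
```

```bash
python3 -c "
from h import *
to(515,405,7,6)
f=cap('side');g=cap('top')
a=cv2.resize(f['img'][105:215,200:310,::-1],None,fx=3.5,fy=3.5,interpolation=2);b=cv2.resize(g['img'][140:250,85:195,::-1],None,fx=3.5,fy=3.5,interpolation=2)
cv2.imwrite('pics/c9.png',np.hstack([a,b])) "
```

```text
pos [516.5 403.4  33.1] yaw 6.0 w 11.5 t 18.0 F [ 0.1 -0.1 -0.3] g 30.5
 tool shift now [-1.4 -1.7 26.1] roll -0.0 shift after roll [-1.4 -1.7 26.1]
```

View pics/c9.png

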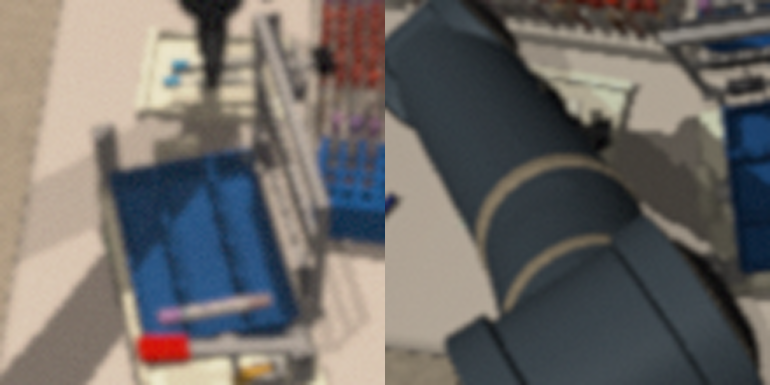

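The second blue tube is level over the tray, parallel to the first and inside the rim.

move_arm([
  [-1,-1.7,14,0,5],
  [0,0,9,0,5],
  [0,0,2,0,5],
  [0,0,1,0,5],
  [0,0,0,0,5],
  [0,0,0,0,14],
  [0,0,0,0,26],
  [0,0,0,0,26],
  [0,0,0,0,26],
])

```text
time_s: 18.85
position: [514.6, 404.6, 6.2]
tool_rot: [[0.995, 0.104, -0.001], [0.104, -0.995, -0.001], [-0.001, 0.001, -1.0]]
ft_force: [-0.0, -0.2, -0.5]
gripper_width: 26.1
grasp_force: 0.0
```

move_arm([
  [0,0,-8,0,26],
  [0,0,-30,0,28],
  [0,0,-35,0,28],
  [0,0,-35,0,28],
  [0,0,-35,0,28],
  [0,0,-35,0,28],
  [0,0,-15,0,28],
  [0,0,0,0,28],
])

```text
time_s: 19.52
position: [516.7, 406.9, 205.7]
tool_rot: [[0.995, 0.104, 0.008], [0.104, -0.995, 0.006], [0.008, -0.006, -1.0]]
ft_force: [-0.4, 0.2, 0.7]
gripper_width: 27.9
grasp_force: 0.0
```

```bash
python3 -c "
from h import *
to(429,-212,200,-9)"
```

```text
pos [516.7 406.9 205.7] yaw 6.0 w 27.9 t 19.5 F [-0.4  0.2  0.7] g 0.0
 tool shift now [-151.8  606.4    1.1] roll 15.0 shift after roll [ 10.2 625.    5.7]
```

move_arm([
  [-3.5,14,0,0,50],
  [-7,28,0,0,50],
  [-7,28,0,0,50],
  [-7,28,0,0,50],
  [-7,28,0,0,50],
  [-7,28,0,0,50],
  [-7,28,0,0,50],
  [-7,28,0,0,50],
  [-7,28,0,0,50],
  [-7,28,0,0,50],
  [-7,28,0,0,50],
  [-7,28,0,0,50],
])

```text
time_s: 20.52
position: [467.2, 74.6, 199.0]
tool_rot: [[0.995, 0.105, -0.002], [0.105, -0.995, -0.0], [-0.002, 0.0, -1.0]]
ft_force: [0.0, -0.3, -0.2]
gripper_width: 50.1
grasp_force: 0.0
```

move_arm([
  [-7,28,0,0,50],
  [-7,28,0,0,50],
  [-7,28,0,0,50],
  [-7,28,0,0,50],
  [-7,28,0,0,50],
  [-7,28,0,0,50],
  [-7,28,0,0,50],
  [-7,28,0,0,50],
  [-7,28,0,0,50],
  [-7,28,0,0,50],
  [-4,14,0,0,50],
  [0,0,10,5,50],
])

```text
time_s: 21.52
position: [424.9, -228.4, 190.4]
tool_rot: [[1.0, 0.009, 0.002], [0.009, -1.0, -0.003], [0.002, 0.003, -1.0]]
ft_force: [1.0, 0.3, -0.5]
gripper_width: 49.7
grasp_force: 0.0
```

move_arm([
  [0,0,25,5,50],
  [0,0,30,5,50],
  [0,0,30,0,50],
  [0,0,30,0,50],
  [0,0,15,0,50],
  [0,0,0,0,50],
  [0,0,0,0,50],
])

```text
time_s: 22.1
position: [424.6, -223.5, 58.9]
tool_rot: [[0.988, -0.156, -0.003], [-0.156, -0.988, 0.001], [-0.003, -0.001, -1.0]]
ft_force: [0.7, 0.1, 0.9]
gripper_width: 50.2
grasp_force: 0.0
```

```bash
python3 -c "
from h import *
to(429,-212,4,-9)"
```

```text
pos [ 424.6 -223.5   58.9] yaw -9.0 w 50.2 t 22.1 F [0.7 0.1 0.9] g 0.0
 tool shift now [  2.7 -12.   54.9] roll -0.0 shift after roll [  2.5 -12.1  54.9]
```

move_arm([
  [2.5,-12,10,0,50],
  [0,0,20,0,50],
  [0,0,15,0,50],
  [0,0,7,0,50],
  [0,0,3,0,50],
  [0,0,0,0,50],
  [0,0,0,0,5],
  [0,0,0,0,5],
  [0,0,0,0,5],
  [0,0,0,0,5],
  [0,0,0,0,5],
  [0,0,0,0,5],
])

```text
time_s: 23.1
position: [430.4, -212.7, 5.6]
tool_rot: [[0.988, -0.157, 0.001], [-0.157, -0.988, -0.001], [0.001, 0.0, -1.0]]
ft_force: [-1.2, -0.1, 7.0]
gripper_width: 11.1
grasp_force: 31.3
```

move_arm([
  [0,0,-10,0,5],
  [0,0,-25,0,5],
  [0,0,-30,0,5],
  [0,0,-30,-6,5],
  [0,0,-30,-6,5],
  [0,0,-30,-6,5],
  [0,0,-30,-6,5],
  [0,0,-20,0,5],
  [0,0,-10,0,5],
  [0,0,0,0,5],
])

```text
time_s: 23.93
position: [430.9, -213.0, 222.3]
tool_rot: [[0.966, 0.258, 0.005], [0.258, -0.966, -0.002], [0.004, 0.003, -1.0]]
ft_force: [0.5, 0.1, -1.4]
gripper_width: 10.9
grasp_force: 30.7
```

```bash
python3 -c "
from h import *
to(521,127.3,215,15)"
```

```text
pos [ 430.9 -213.   222.3] yaw 15.0 w 10.9 t 23.9 F [ 0.5  0.1 -1.4] g 30.7
 tool shift now [ 174.9 -305.5    7. ] roll -0.0 shift after roll [ 175.1 -305.4    7.3]
```

move_arm([
  [7,-12.5,0,0,5],
  [14.6,-25.5,0,0,5],
  [14.6,-25.5,0,0,5],
  [14.6,-25.5,0,0,5],
  [14.6,-25.5,0,0,5],
  [14.6,-25.5,0,0,5],
  [14.6,-25.5,0,0,5],
  [14.6,-25.5,0,0,5],
  [14.6,-25.5,0,0,5],
  [14.6,-25.5,0,0,5],
  [14.6,-25.5,0,0,5],
  [14.6,-25.5,0,0,5],
])

```text
time_s: 24.93
position: [514.9, 115.0, 217.7]
tool_rot: [[0.966, 0.259, -0.004], [0.259, -0.966, -0.001], [-0.004, -0.0, -1.0]]
ft_force: [0.3, -0.3, 0.7]
gripper_width: 11.1
grasp_force: 30.7
```

move_arm([
  [7.3,-12.5,10,0,5],
  [0,0,25,0,5],
  [0,0,30,0,5],
  [0,0,20,0,5],
  [0,0,0,0,5],
  [0,0,0,0,5],
  [0,0,0,0,5],
])

```text
time_s: 25.52
position: [520.0, 128.1, 135.1]
tool_rot: [[0.966, 0.259, 0.0], [0.259, -0.966, 0.0], [0.0, -0.0, -1.0]]
ft_force: [-0.5, -0.6, -0.6]
gripper_width: 11.4
grasp_force: 30.8
```

```bash
python3 -c "
from h import *
to(521,127.3,90,15)
f=cap('side');g=cap('top')
a=cv2.resize(f['img'][105:215,200:310,::-1],None,fx=3.5,fy=3.5,interpolation=2);b=cv2.resize(g['img'][140:250,85:195,::-1],None,fx=3.5,fy=3.5,interpolation=2)
cv2.imwrite('pics/c10.png',np.hstack([a,b])) "
```

```text
pos [520.  128.1 135.1] yaw 15.0 w 11.4 t 25.5 F [-0.5 -0.6 -0.6] g 30.8
 tool shift now [ 0.7  1.  45.1] roll -0.0 shift after roll [ 0.7  1.  45.1]
```

View pics/c10.png

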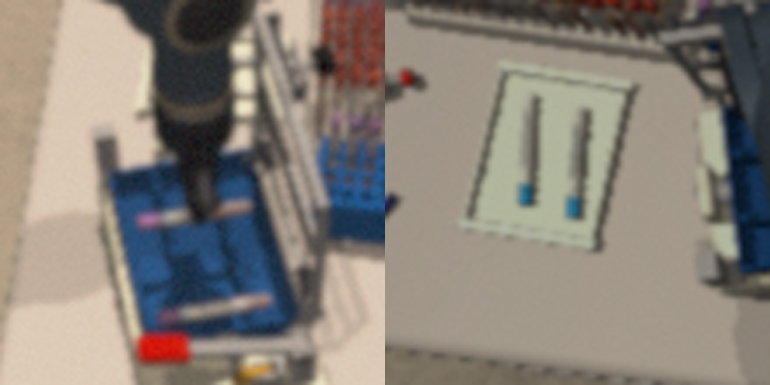

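Both blue tubes lie flat and well inside the tray, and the purple tube hangs level over groove 3. Lowering it.

move_arm([
  [0.7,1,15,0,5],
  [0,0,16,0,5],
  [0,0,8,0,5],
  [0,0,4,0,5],
  [0,0,2,0,5],
  [0,0,1,0,5],
  [0,0,0,0,5],
  [0,0,0,0,5],
])

```text
time_s: 26.28
position: [520.8, 127.4, 90.1]
tool_rot: [[0.966, 0.259, 0.001], [0.259, -0.966, -0.0], [0.001, 0.0, -1.0]]
ft_force: [-3.1, -1.4, 7.0]
gripper_width: 11.3
grasp_force: 31.4
```

move_arm([
  [0,0,1,0,5],
  [0,0,0,0,5],
  [0,0,0,0,5],
])

```text
time_s: 26.53
position: [520.9, 127.4, 90.0]
tool_rot: [[0.966, 0.259, 0.001], [0.259, -0.966, -0.0], [0.001, 0.001, -1.0]]
ft_force: [-6.1, -1.9, 13.7]
gripper_width: 11.3
grasp_force: 31.9
```

move_arm([
  [0,0,-3,0,14],
  [0,0,0,0,28],
  [0,0,0,0,28],
  [0,0,0,0,28],
  [0,0,-8,0,28],
  [0,0,-25,0,28],
  [0,0,-30,0,28],
  [0,0,-30,0,28],
  [0,0,-20,0,28],
  [0,0,0,0,28],
  [0,0,0,0,28],
])

```text
time_s: 27.45
position: [521.4, 127.3, 205.3]
tool_rot: [[0.966, 0.259, 0.003], [0.259, -0.966, 0.001], [0.003, 0.0, -1.0]]
ft_force: [-0.4, 0.3, 0.5]
gripper_width: 28.0
grasp_force: 0.0
```

```bash
python3 -c "
from h import *
to(595,-203.7,200,18)"
```

```text
pos [521.4 127.3 205.3] yaw 15.0 w 28.0 t 27.4 F [-0.4  0.3  0.5] g 0.0
 tool shift now [-14.5 338.8   5.3] roll -3.0 shift after roll [-32.3 337.6   5.3]
```

move_arm([
  [-0.6,14.4,0,0,50],
  [-1.2,29.5,0,0,50],
  [-1.2,29.5,0,0,50],
  [-1.2,29.5,0,0,50],
  [-1.2,29.5,0,0,50],
  [-1.2,29.5,0,0,50],
  [-1.2,29.5,0,0,50],
  [-1.2,29.5,0,0,50],
  [-1.2,29.5,0,0,50],
  [-1.2,29.5,0,0,50],
  [-1.2,29.5,0,0,50],
  [-1.9,29.4,0,0,50],
])

```text
time_s: 28.45
position: [593.6, -205.1, 202.0]
tool_rot: [[0.966, 0.259, -0.003], [0.259, -0.966, 0.001], [-0.003, -0.002, -1.0]]
ft_force: [0.3, 1.1, -0.1]
gripper_width: 49.9
grasp_force: 0.0
```

move_arm([
  [0,0,15,-3,50],
  [0,0,30,0,50],
  [0,0,35,0,50],
  [0,0,35,0,50],
  [0,0,30,0,50],
  [0,0,0,0,50],
  [0,0,0,0,50],
  [0,0,0,0,50],
])

```text
time_s: 29.12
position: [595.2, -204.0, 59.7]
tool_rot: [[0.951, 0.309, 0.001], [0.309, -0.951, -0.0], [0.001, 0.001, -1.0]]
ft_force: [0.1, 0.9, 0.7]
gripper_width: 50.0
grasp_force: 0.0
```

```bash
python3 -c "
from h import *
to(595,-203.7,2.5,18)"
```

```text
pos [ 595.2 -204.    59.7] yaw 18.0 w 50.0 t 29.1 F [0.1 0.9 0.7] g 0.0
 tool shift now [-0.2 -0.3 57.2] roll 0.0 shift after roll [-0.1 -0.3 57.2]
```

move_arm([
  [0,0,15,0,50],
  [0,0,20,0,50],
  [0,0,14,0,50],
  [0,0,6,0,50],
  [0,0,2,0,50],
  [0,0,0,0,5],
  [0,0,0,0,5],
  [0,0,0,0,5],
  [0,0,0,0,5],
  [0,0,0,0,5],
  [0,0,0,0,5],
  [0,0,0,0,5],
])

```text
time_s: 30.12
position: [595.2, -204.1, 2.9]
tool_rot: [[0.951, 0.309, 0.002], [0.309, -0.951, -0.001], [0.002, 0.001, -1.0]]
ft_force: [-0.6, -0.5, 6.5]
gripper_width: 11.0
grasp_force: 30.9
```

move_arm([
  [0,0,-10,0,5],
  [0,0,-25,0,5],
  [0,0,-30,-3,5],
  [0,0,-30,-7,5],
  [0,0,-30,-7,5],
  [0,0,-30,-7,5],
  [0,0,-30,-7,5],
  [0,0,-20,-7,5],
  [0,0,-10,-7,5],
  [0,0,0,-7,5],
  [0,0,0,-7,5],
  [0,0,0,-7,5],
])

```text
time_s: 31.12
position: [593.9, -203.9, 217.4]
tool_rot: [[0.099, 0.995, -0.0], [0.995, -0.099, -0.001], [-0.001, 0.0, -1.0]]
ft_force: [-0.2, -0.5, -0.3]
gripper_width: 11.8
grasp_force: 30.4
```

move_arm([
  [0,0,0,-7,5],
  [0,0,0,-7,5],
  [0,0,0,-7,5],
  [0,0,0,-7,5],
  [0,0,0,-7,5],
  [0,0,0,-7,5],
  [0,0,0,-7,5],
  [0,0,0,-7,5],
  [0,0,0,-7,5],
  [0,0,0,-7,5],
  [0,0,0,-7,5],
  [0,0,0,-7,5],
])

```text
time_s: 32.12
position: [593.8, -204.0, 217.0]
tool_rot: [[-0.979, 0.202, -0.001], [0.202, 0.979, -0.001], [0.001, -0.001, -1.0]]
ft_force: [-0.9, -0.6, -0.4]
gripper_width: 11.4
grasp_force: 30.4
```

move_arm([
  [0,0,0,-7,5],
  [0,0,0,-7,5],
  [0,0,0,-7,5],
  [0,0,0,-6,5],
  [0,0,0,0,5],
  [0,0,0,0,5],
])

```text
time_s: 32.62
position: [594.0, -204.1, 216.7]
tool_rot: [[-0.967, -0.256, -0.001], [-0.256, 0.967, 0.0], [0.001, 0.0, -1.0]]
ft_force: [-0.3, 0.1, 0.0]
gripper_width: 11.1
grasp_force: 30.4
```

```bash
python3 -c "
from h import *
to(499.3,208.4,215,195)
print(np.round(manip.read_state()['q'],2))"
```

```text
pos [ 594.  -204.1  216.7] yaw -165.2 w 11.1 t 32.6 F [-0.3  0.1  0. ] g 30.4
 tool shift now [-14.1 423.    1.8] roll -0.2 shift after roll [-15.3 422.9   1.7]
[ 0.88  0.56 -0.9   1.63  0.47  1.18  1.7 ]
```

move_arm([
  [-0.5,14,0,0,5],
  [-1,29,0,0,5],
  [-1,29,0,0,5],
  [-1,29,0,0,5],
  [-1,29,0,0,5],
  [-1,29,0,0,5],
  [-1,29,0,0,5],
  [-1,29,0,0,5],
  [-1,29,0,0,5],
  [-1,29,0,0,5],
  [-1,29,0,0,5],
  [-1,29,0,0,5],
])

```text
time_s: 33.62
position: [517.9, 122.9, 217.1]
tool_rot: [[-0.966, -0.258, 0.0], [-0.258, 0.966, -0.001], [-0.0, -0.001, -1.0]]
ft_force: [0.4, 0.9, -0.5]
gripper_width: 11.5
grasp_force: 30.4
```

move_arm([
  [-1,29,0,0,5],
  [-1,19,10,0,5],
  [0,0,25,0,5],
  [0,0,30,0,5],
  [0,0,15,0,5],
  [0,0,0,0,5],
  [0,0,0,0,5],
  [0,0,0,0,5],
])

```text
time_s: 34.28
position: [509.2, 168.6, 138.2]
tool_rot: [[-0.966, -0.259, 0.002], [-0.259, 0.966, 0.001], [-0.002, 0.0, -1.0]]
ft_force: [-0.2, 0.4, -0.2]
gripper_width: 11.4
grasp_force: 30.4
```

```bash
python3 -c "
from h import *
to(510.1,167.9,89,195)"
```

```text
pos [509.2 168.6 138.2] yaw -165.0 w 11.4 t 34.3 F [-0.2  0.4 -0.2] g 30.4
 tool shift now [-0.6 -0.9 49.2] roll -0.0 shift after roll [-0.7 -0.9 49.2]
```

move_arm([
  [-0.6,-0.9,15,0,5],
  [0,0,18,0,5],
  [0,0,9,0,5],
  [0,0,4,0,5],
  [0,0,2,0,5],
  [0,0,1,0,5],
  [0,0,0,0,5],
  [0,0,0,0,5],
])

```text
time_s: 34.95
position: [510.1, 167.2, 88.5]
tool_rot: [[-0.966, -0.259, 0.001], [-0.259, 0.966, 0.0], [-0.001, 0.0, -1.0]]
ft_force: [-0.1, -0.0, -0.4]
gripper_width: 11.2
grasp_force: 30.4
```

move_arm([
  [0,0,1,0,5],
  [0,0,1,0,5],
  [0,0,0,0,5],
  [0,0,0,0,5],
])

```text
time_s: 35.28
position: [510.2, 167.6, 87.3]
tool_rot: [[-0.966, -0.259, 0.002], [-0.259, 0.966, 0.0], [-0.002, -0.0, -1.0]]
ft_force: [-2.6, -1.5, 8.2]
gripper_width: 11.7
grasp_force: 31.3
```

move_arm([
  [0,0,-2,0,14],
  [0,0,0,0,28],
  [0,0,0,0,28],
  [0,0,0,0,28],
  [0,0,-8,0,28],
  [0,0,-25,0,28],
  [0,0,-30,0,28],
  [0,0,-30,0,28],
  [0,0,-20,0,28],
  [0,0,0,0,28],
  [0,0,0,0,28],
])

```text
time_s: 36.2
position: [510.2, 167.1, 202.1]
tool_rot: [[-0.966, -0.258, 0.003], [-0.258, 0.966, 0.0], [-0.003, -0.0, -1.0]]
ft_force: [-0.1, 0.6, -0.9]
gripper_width: 27.9
grasp_force: 0.0
```

```bash
python3 -c "
from h import *
to(429.5,-310.3,200,170)"
```

```text
pos [510.2 167.1 202.1] yaw -165.0 w 27.9 t 36.2 F [-0.1  0.6 -0.9] g 0.0
 tool shift now [ 201.3 -440.3    1.8] roll 25.0 shift after roll [  -3.5 -484.2    2.1]
```

move_arm([
  [6,-13,0,0,50],
  [12.5,-27.5,0,0,50],
  [12.5,-27.5,0,0,50],
  [12.5,-27.5,0,0,50],
  [12.5,-27.5,0,0,50],
  [12.5,-27.5,0,0,50],
  [12.5,-27.5,0,0,50],
  [12.5,-27.5,0,0,50],
  [12.5,-27.5,0,0,50],
  [12.5,-27.5,0,0,50],
  [12.5,-27.5,0,0,50],
  [12.5,-27.5,0,0,50],
])

```text
time_s: 37.2
position: [451.1, -176.3, 199.7]
tool_rot: [[-0.966, -0.259, -0.002], [-0.259, 0.966, 0.001], [0.002, 0.001, -1.0]]
ft_force: [0.5, -0.8, 0.2]
gripper_width: 50.2
grasp_force: 0.0
```

move_arm([
  [12.5,-27.5,0,0,50],
  [12.5,-27.5,0,0,50],
  [12.5,-27.5,0,0,50],
  [12.5,-27.5,0,0,50],
  [7.5,-15,0,0,50],
  [0,0,20,5,50],
  [0,0,30,7,50],
  [0,0,30,7,50],
  [0,0,30,6,50],
  [0,0,20,0,50],
  [0,0,0,0,50],
  [0,0,0,0,50],
])

```text
time_s: 38.2
position: [428.5, -309.6, 69.4]
tool_rot: [[-0.985, 0.173, -0.003], [0.173, 0.985, 0.003], [0.003, 0.002, -1.0]]
ft_force: [0.4, -1.0, 0.9]
gripper_width: 49.9
grasp_force: 0.0
```

```bash
python3 -c "
from h import *
to(429.5,-310.3,2.5,170)
f=cap('side');g=cap('top')
a=cv2.resize(f['img'][215:345,180:310,::-1],None,fx=3,fy=3,interpolation=2);b=cv2.resize(g['img'][130:260,300:430,::-1],None,fx=3,fy=3,interpolation=2)
cv2.imwrite('pics/c11.png',np.hstack([a,b]))"
```

```text
pos [ 428.5 -309.6   69.4] yaw 170.1 w 49.9 t 38.2 F [ 0.4 -1.   0.9] g 0.0
 tool shift now [-1.4 -0.6 66.9] roll 0.1 shift after roll [-1.1 -0.5 66.9]
```

move_arm([
  [-1,-0.5,15,0,50],
  [0,0,25,0,50],
  [0,0,18,0,50],
  [0,0,7,0,50],
  [0,0,2,0,50],
  [0,0,0,0,5],
  [0,0,0,0,5],
  [0,0,0,0,5],
  [0,0,0,0,5],
  [0,0,0,0,5],
  [0,0,0,0,5],
  [0,0,0,0,5],
])

```text
time_s: 39.3
position: [431.3, -311.8, 5.1]
tool_rot: [[-0.985, 0.174, 0.002], [0.174, 0.985, -0.002], [-0.002, -0.001, -1.0]]
ft_force: [-1.0, 0.3, 7.6]
gripper_width: 11.3
grasp_force: 31.4
```

move_arm([
  [0,0,-10,0,5],
  [0,0,-25,0,5],
  [0,0,-30,3,5],
  [0,0,-30,7,5],
  [0,0,-30,7,5],
  [0,0,-30,7,5],
  [0,0,-30,7,5],
  [0,0,-20,7,5],
  [0,0,-10,7,5],
  [0,0,0,7,5],
  [0,0,0,7,5],
  [0,0,0,7,5],
])

```text
time_s: 40.3
position: [430.2, -310.9, 219.8]
tool_rot: [[-0.236, 0.972, 0.001], [0.972, 0.236, -0.0], [-0.001, 0.001, -1.0]]
ft_force: [-0.1, -1.1, -0.6]
gripper_width: 11.6
grasp_force: 30.8
```

move_arm([
  [0,0,0,7,5],
  [0,0,0,7,5],
  [0,0,0,7,5],
  [0,0,0,7,5],
  [0,0,0,7,5],
  [0,0,0,7,5],
  [0,0,0,7,5],
  [0,0,0,7,5],
  [0,0,0,7,5],
  [0,0,0,7,5],
  [0,0,0,7,5],
  [0,0,0,7,5],
])

```text
time_s: 41.3
position: [430.2, -310.7, 219.3]
tool_rot: [[0.942, 0.337, 0.0], [0.337, -0.942, 0.0], [0.0, -0.0, -1.0]]
ft_force: [-1.3, -0.2, -0.2]
gripper_width: 10.9
grasp_force: 30.9
```

move_arm([
  [0,0,0,5,5],
  [0,0,0,0,5],
  [0,0,0,0,5],
])

```text
time_s: 41.55
position: [430.3, -310.8, 219.2]
tool_rot: [[0.965, 0.262, 0.0], [0.262, -0.965, 0.0], [0.0, -0.0, -1.0]]
ft_force: [-0.7, 0.5, -0.1]
gripper_width: 11.3
grasp_force: 30.9
```

```bash
python3 -c "
from h import *
to(531.9,86.7,215,15)"
```

```text
pos [ 430.3 -310.8  219.2] yaw 15.2 w 11.3 t 41.5 F [-0.7  0.5 -0.1] g 30.9
 tool shift now [ 202.  -357.1    4.3] roll 0.2 shift after roll [ 201.  -357.7    4.2]
```

move_arm([
  [8,-14,0,0.2,5],
  [15.4,-27.4,0,0,5],
  [15.4,-27.4,0,0,5],
  [15.4,-27.4,0,0,5],
  [15.4,-27.4,0,0,5],
  [15.4,-27.4,0,0,5],
  [15.4,-27.4,0,0,5],
  [15.4,-27.4,0,0,5],
  [15.4,-27.4,0,0,5],
  [15.4,-27.4,0,0,5],
  [15.4,-27.4,0,0,5],
  [15.4,-27.4,0,0,5],
])

```text
time_s: 42.55
position: [521.3, 40.5, 219.1]
tool_rot: [[0.966, 0.258, 0.0], [0.258, -0.966, -0.0], [0.0, 0.0, -1.0]]
ft_force: [1.2, 0.6, 0.2]
gripper_width: 11.4
grasp_force: 30.9
```

move_arm([
  [15.4,-27.4,0,0,5],
  [8,-14,10,0,5],
  [0,0,25,0,5],
  [0,0,30,0,5],
  [0,0,15,0,5],
  [0,0,0,0,5],
  [0,0,0,0,5],
  [0,0,0,0,5],
])

```text
time_s: 43.22
position: [534.2, 85.3, 140.1]
tool_rot: [[0.967, 0.256, 0.002], [0.256, -0.967, 0.001], [0.002, -0.0, -1.0]]
ft_force: [0.7, 0.7, 0.4]
gripper_width: 11.3
grasp_force: 30.9
```

```bash
python3 -c "
from h import *
to(531.9,86.7,90,15)
f=cap('side');g=cap('top')
a=cv2.resize(f['img'][125:225,200:310,::-1],None,fx=3.5,fy=3.5,interpolation=2);b=cv2.resize(g['img'][140:240,85:195,::-1],None,fx=3.5,fy=3.5,interpolation=2)
cv2.imwrite('pics/c12.png',np.hstack([a,b])) "
```

```text
pos [534.2  85.3 140.1] yaw 14.8 w 11.3 t 43.2 F [0.7 0.7 0.4] g 30.9
 tool shift now [-2.  -2.  50.1] roll -0.2 shift after roll [-1.9 -2.  50.1]
```

View pics/c12.png

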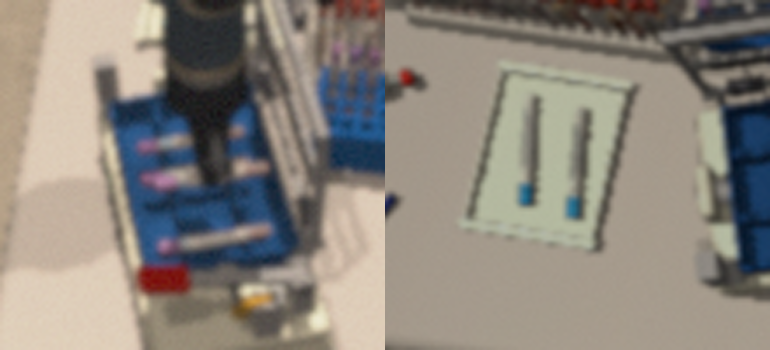

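The side view shows the purple tubes in grooves 2, 3 and 5, with the fourth hanging level over groove 4, cap to the front. Lowering it.

move_arm([
  [-1.9,-2,15,-0.2,5],
  [0,0,18,0,5],
  [0,0,9,0,5],
  [0,0,4,0,5],
  [0,0,2,0,5],
  [0,0,1,0,5],
  [0,0,0,0,5],
  [0,0,0,0,5],
])

```text
time_s: 43.98
position: [531.5, 86.6, 90.5]
tool_rot: [[0.966, 0.259, 0.001], [0.259, -0.966, 0.0], [0.001, 0.0, -1.0]]
ft_force: [-0.0, -0.4, -0.2]
gripper_width: 11.4
grasp_force: 30.9
```

move_arm([
  [0,0,1,0,5],
  [0,0,0,0,5],
  [0,0,0,0,5],
])

```text
time_s: 44.23
position: [531.6, 86.8, 89.6]
tool_rot: [[0.966, 0.259, 0.002], [0.259, -0.966, 0.0], [0.002, 0.0, -1.0]]
ft_force: [-0.6, -0.2, 4.2]
gripper_width: 11.9
grasp_force: 31.3
```

move_arm([
  [0,0,-2,0,14],
  [0,0,0,0,26],
  [0,0,0,0,26],
  [0,0,0,0,26],
  [0,0,-8,0,26],
  [0,0,-25,0,26],
  [0,0,-35,0,26],
  [0,0,-35,0,26],
  [0,0,-35,0,50],
  [0,0,-35,0,50],
  [0,0,-35,0,50],
  [0,0,-30,0,50],
])

```text
time_s: 45.23
position: [530.8, 86.7, 332.0]
tool_rot: [[0.966, 0.259, 0.002], [0.259, -0.966, 0.0], [0.002, 0.0, -1.0]]
ft_force: [0.7, -0.2, 0.4]
gripper_width: 50.2
grasp_force: 0.0
```

```bash
python3 -c "
from h import *
k=[634.1,209.4,270]
f=cap('side');g=cap('top')
for n,F in(('s',f),('t',g)):
    u,v=proj(F,[k])[0];u0,v0=int(u)-20,int(v)-20
    print(n,u,v)
    p=F['img'][v0:v0+41,u0:u0+41].max(2);m=(p<45).astype(np.uint8)
    c=cv2.connectedComponentsWithStats(m);
    for st,ce in zip(c[2][1:],c[3][1:]):
        if st[4]>8: print(st,ce+[u0,v0],'at x from z=270:',ray(F,*(ce+[u0,v0]),270).round(1))
to(634.1,209.4,330,15)
a=cv2.resize(f['img'][110:220,215:325,::-1],None,fx=3.5,fy=3.5,interpolation=2);b=cv2.resize(g['img'][120:230,165:275,::-1],None,fx=3.5,fy=3.5,interpolation=2)
cv2.imwrite('pics/c13.png',np.hstack([a,b])) "
```

```text
s 291.4579066872762 122.70654479665093
[20 17  4  7 20] [292.25 122.3 ] at x from z=270: [636.7 211.4 270. ]
t 188.59628842553246 132.0011179925345
[15  2  8 26 90] [185.66666667 128.21111111] at x from z=270: [644.1 219.2 270. ]
pos [533.4  87.7 335.1] yaw 15.0 w 50.1 t 45.3 F [-0.2  1.  -0.3] g 0.0
 tool shift now [128.8 -91.5   6.4] roll 0.0 shift after roll [128.8 -91.5   5.1]
```

move_arm([
  [12,-9,0,0,50],
  [24,-17,0,0,50],
  [25,-18,0,0,50],
  [25,-18,0,0,50],
  [25,-17,0,0,50],
  [12,-9,0,0,50],
  [5,-3,0,0,50],
  [0,0,0,0,50],
  [0,0,0,0,50],
  [0,0,0,0,50],
])

```text
time_s: 46.17
position: [630.6, 206.0, 328.8]
tool_rot: [[0.966, 0.257, -0.0], [0.257, -0.966, -0.001], [-0.001, 0.001, -1.0]]
ft_force: [0.1, 0.9, -0.1]
gripper_width: 50.1
grasp_force: 0.0
```

```bash
python3 -c "
from h import *
to(634.8,210,260,15)"
```

```text
pos [630.6 206.  328.8] yaw 14.9 w 50.1 t 46.2 F [ 0.1  0.9 -0.1] g 0.0
 tool shift now [ 5.1 -2.9 68.8] roll -0.1 shift after roll [ 5.1 -2.8 68.8]
```

move_arm([
  [5,-3,10,0,50],
  [0,0,20,0,50],
  [0,0,20,0,50],
  [0,0,12,0,50],
  [0,0,6,0,50],
  [0,0,2,0,50],
  [0,0,0,0,50],
  [0,0,0,0,50],
])

```text
time_s: 46.83
position: [635.6, 211.9, 259.9]
tool_rot: [[0.966, 0.259, 0.002], [0.259, -0.966, 0.001], [0.002, -0.0, -1.0]]
ft_force: [0.5, -0.2, -0.2]
gripper_width: 50.1
grasp_force: 0.0
```

move_arm([
  [0,0,0,0,15],
  [0,0,0,0,15],
  [0,0,0,0,15],
  [0,0,0,0,15],
  [0,0,0,0,15],
  [0,0,0,0,15],
], force=50)

```text
time_s: 47.33
position: [635.5, 212.6, 260.0]
tool_rot: [[0.966, 0.26, 0.002], [0.26, -0.966, 0.001], [0.002, -0.001, -1.0]]
ft_force: [0.2, 1.3, 4.9]
gripper_width: 23.0
grasp_force: 53.0
```

```bash
python3 -c "
from h import *
to(634.8,210,260,15)
f=cap('side');a=cv2.resize(f['img'][100:200,225:325,::-1],None,fx=4,fy=4,interpolation=2)
f=cap('top');b=cv2.resize(f['img'][100:200,140:240,::-1],None,fx=4,fy=4,interpolation=2)
cv2.imwrite('pics/c14.png',np.hstack([a,b]))"
```

```text
pos [635.5 212.6 260. ] yaw 15.0 w 23.0 t 47.3 F [0.2 1.3 4.9] g 53.0
 tool shift now [-1.4  2.3  0. ] roll 0.0 shift after roll [-1.3  2.3  0. ]
```

The fingers stopped at 23 mm, so they hold the knob. Next, the arc to swing the gate shut.

```bash
python3 -c "
import numpy as np
t=np.linspace(1.55,0,23)+np.arctan2(46,163);r=np.hypot(46,163)
x=-r*np.cos(t);z=r*np.sin(t)
print([[round(a,1),0,round(-b,1),0,15] for a,b in zip(np.diff(x),np.diff(z))],x[-1]-x[0],z[-1]-z[0])"
```

```text
[[np.float64(-11.6), 0, np.float64(-2.6), 0, 15], [np.float64(-11.8), 0, np.float64(-1.8), 0, 15], [np.float64(-11.9), 0, np.float64(-0.9), 0, 15], [np.float64(-11.9), 0, np.float64(-0.1), 0, 15], [np.float64(-11.9), 0, np.float64(0.7), 0, 15], [np.float64(-11.8), 0, np.float64(1.6), 0, 15], [np.float64(-11.7), 0, np.float64(2.4), 0, 15], [np.float64(-11.5), 0, np.float64(3.2), 0, 15], [np.float64(-11.2), 0, np.float64(4.0), 0, 15], [np.float64(-10.9), 0, np.float64(4.8), 0, 15], [np.float64(-10.6), 0, np.float64(5.6), 0, 15], [np.float64(-10.1), 0, np.float64(6.3), 0, 15], [np.float64(-9.7), 0, np.float64(7.0), 0, 15], [np.float64(-9.1), 0, np.float64(7.7), 0, 15], [np.float64(-8.6), 0, np.float64(8.3), 0, 15], [np.float64(-8.0), 0, np.float64(8.9), 0, 15], [np.float64(-7.3), 0, np.float64(9.4), 0, 15], [np.float64(-6.7), 0, np.float64(9.9), 0, 15], [np.float64(-5.9), 0, np.float64(10.3), 0, 15], [np.float64(-5.2), 0, np.float64(10.7), 0, 15], [np.float64(-4.4), 0, np.float64(11.1), 0, 15], [np.float64(-3.6), 0, np.float64(11.4), 0, 15]] -205.60049622080632 -117.92131564180744
```

move_arm([
  [-11.6,0,-2.6,0,15],
  [-11.8,0,-1.8,0,15],
  [-11.9,0,-0.9,0,15],
  [-11.9,0,-0.1,0,15],
  [-11.9,0,0.7,0,15],
  [-11.8,0,1.6,0,15],
  [-11.7,0,2.4,0,15],
  [-11.5,0,3.2,0,15],
  [0,0,0,0,15],
  [0,0,0,0,15],
])

```text
time_s: 48.27
position: [545.6, 187.3, 257.0]
tool_rot: [[0.966, 0.258, 0.004], [0.258, -0.966, 0.001], [0.004, 0.0, -1.0]]
ft_force: [2.9, 0.8, 1.3]
gripper_width: 23.3
grasp_force: 53.1
```

```bash
python3 -c "
from h import *
to(544.7,188.3,257.5,15)"
```

```text
pos [545.6 187.3 257. ] yaw 15.0 w 23.3 t 48.3 F [2.9 0.8 1.3] g 53.1
 tool shift now [-0.6 -1.3 -0.5] roll -0.0 shift after roll [-0.6 -1.3 -0.5]
```

Tracking well; about 3 N of spring force on the tool. I'll continue the arc.

move_arm([
  [-11.2,0,4,0,15],
  [-10.9,0,4.8,0,15],
  [-10.6,0,5.6,0,15],
  [-10.1,0,6.3,0,15],
  [-9.7,0,7,0,15],
  [-9.1,0,7.7,0,15],
  [-8.6,0,8.3,0,15],
  [-8,0,8.9,0,15],
  [-7.3,0,9.4,0,15],
  [-6.7,0,9.9,0,15],
  [0,0,0,0,15],
  [0,0,0,0,15],
])

```text
time_s: 49.27
position: [455.5, 162.9, 184.8]
tool_rot: [[0.966, 0.258, -0.001], [0.258, -0.966, -0.001], [-0.001, 0.001, -1.0]]
ft_force: [-0.7, -1.4, 5.7]
gripper_width: 22.8
grasp_force: 68.1
```

move_arm([
  [-5.9,0,10.3,0,15],
  [-5.2,0,10.7,0,15],
  [-4.4,0,11.1,0,15],
  [-3.6,0,11.4,0,15],
  [0,0,0,0,15],
  [0,0,0,0,15],
])

```text
time_s: 49.77
position: [436.1, 158.1, 141.0]
tool_rot: [[0.966, 0.259, -0.003], [0.259, -0.966, -0.002], [-0.004, 0.001, -1.0]]
ft_force: [-2.9, -0.6, 6.5]
gripper_width: 22.8
grasp_force: 73.1
```

```bash
python3 -c "
from h import *
to(436.5,159,142,15)"
```

```text
pos [436.1 158.1 141. ] yaw 15.0 w 22.8 t 49.8 F [-2.9 -0.6  6.5] g 73.1
 tool shift now [ 0.6 -0.8 -1. ] roll -0.0 shift after roll [ 0.6 -0.8 -1. ]
```

move_arm([
  [0,0,2,0,15],
  [0,0,1,0,15],
  [0,0,0,0,15],
  [0,0,0,0,15],
])

```text
time_s: 50.1
position: [435.6, 158.0, 138.4]
tool_rot: [[0.966, 0.259, -0.004], [0.259, -0.966, -0.003], [-0.004, 0.001, -1.0]]
ft_force: [-6.4, -2.3, 8.8]
gripper_width: 22.9
grasp_force: 73.4
```

move_arm([
  [0,-3,0,0,15],
  [0,-3,0,0,15],
  [0,-3,0,0,15],
  [0,0,0,0,15],
])

```text
time_s: 50.43
position: [433.7, 164.7, 138.4]
tool_rot: [[0.966, 0.258, -0.004], [0.258, -0.966, -0.006], [-0.005, 0.005, -1.0]]
ft_force: [-4.2, -6.8, 11.0]
gripper_width: 23.0
grasp_force: 73.7
```

move_arm([
  [0,-3,0,0,15],
  [0,-3,0,0,15],
  [0,0,0,0,15],
  [0,0,0,0,15],
])

```text
time_s: 50.77
position: [433.6, 165.2, 138.5]
tool_rot: [[0.967, 0.255, -0.003], [0.255, -0.967, -0.013], [-0.007, 0.012, -1.0]]
ft_force: [-1.9, -18.8, 15.4]
gripper_width: 23.1
grasp_force: 74.2
```

move_arm([
  [0,4,0,0,15],
  [0,4,0,0,15],
  [0,4,0,0,15],
  [0,0,2,0,15],
  [0,0,2,0,15],
  [0,0,0,0,15],
  [0,0,0,0,15],
])

```text
time_s: 51.35
position: [433.9, 160.3, 134.2]
tool_rot: [[0.966, 0.259, -0.006], [0.259, -0.966, -0.004], [-0.007, 0.002, -1.0]]
ft_force: [-7.6, -3.0, 10.3]
gripper_width: 22.7
grasp_force: 74.3
```

move_arm([
  [0,0,2,0,15],
  [0,0,2,0,15],
  [0,0,0,0,15],
  [0,0,0,0,15],
])

```text
time_s: 51.68
position: [433.3, 160.2, 130.7]
tool_rot: [[0.966, 0.259, -0.007], [0.259, -0.966, -0.005], [-0.008, 0.003, -1.0]]
ft_force: [-11.2, -3.9, 18.1]
gripper_width: 23.1
grasp_force: 75.8
```

```bash
python3 -c "
from h import *
to(436.5,159,142,15)
f=cap('side');a=cv2.resize(f['img'][120:210,210:310,::-1],None,fx=4,fy=4,interpolation=2)
f=cap('top');b=cv2.resize(f['img'][140:230,155:255,::-1],None,fx=4,fy=4,interpolation=2)
cv2.imwrite('pics/c15.png',np.hstack([a,b]))"
```

```text
pos [433.3 160.2 130.7] yaw 15.0 w 23.1 t 51.7 F [-11.2  -3.9  18.1] g 75.8
 tool shift now [  2.7   2.1 -11.4] roll 0.0 shift after roll [  2.8   2.  -11.3]
```

View pics/c15.png

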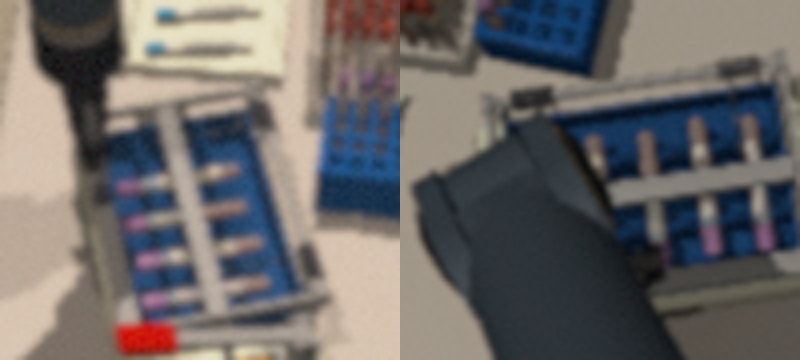

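The picture shows four purple tubes in grooves 2 to 5 under the gate's retaining bar, caps to the front, and the gate almost shut. The pads have slid down the knob to about the finger rest. I'll relieve x, press a little further and slide.

move_arm([
  [-2,0,1.5,0,15],
  [-2,0,1.5,0,15],
  [0,0,0,0,15],
  [0,0,0,0,15],
])

```text
time_s: 52.12
position: [432.9, 160.8, 129.8]
tool_rot: [[0.966, 0.259, 0.001], [0.259, -0.966, -0.002], [0.001, 0.002, -1.0]]
ft_force: [-8.3, -3.8, 25.1]
gripper_width: 23.4
grasp_force: 76.8
```

move_arm([
  [0,-3,0,0,15],
  [0,-3,0,0,15],
  [0,-3,0,0,15],
  [0,-3,0,0,15],
  [0,0,0,0,15],
  [0,0,0,0,15],
])

```text
time_s: 52.62
position: [429.5, 173.1, 129.8]
tool_rot: [[0.966, 0.26, 0.001], [0.26, -0.966, -0.001], [0.0, 0.001, -1.0]]
ft_force: [-8.0, -2.4, 24.4]
gripper_width: 22.7
grasp_force: 76.6
```

move_arm([
  [0,-3,0,0,15],
  [0,-3,0,0,15],
  [0,-3,0,0,15],
  [0,-3,0,0,15],
  [0,0,0,0,15],
  [0,0,0,0,15],
])

```text
time_s: 53.12
position: [427.6, 179.2, 129.5]
tool_rot: [[0.967, 0.256, 0.001], [0.256, -0.967, -0.009], [-0.002, 0.009, -1.0]]
ft_force: [-5.0, -13.1, 27.5]
gripper_width: 22.9
grasp_force: 77.1
```

```bash
python3 -c "
from h import *
to(436.5,159,142,15)"
```

```text
pos [427.6 179.2 129.5] yaw 14.8 w 22.9 t 53.1 F [ -5.  -13.1  27.5] g 77.1
 tool shift now [  3.4  21.9 -12.3] roll -0.2 shift after roll [  3.4  21.8 -12.5]
```

move_arm([
  [0,3.5,-3,0,15],
  [0,0,0,0,15],
  [0,0,0,0,24],
  [0,0,0,0,36],
  [0,0,0,0,45],
  [0,0,0,0,45],
  [0,0,-10,0,45],
  [0,0,-20,0,45],
  [0,0,-30,0,45],
  [0,0,-30,0,45],
  [0,0,0,0,45],
])

```text
time_s: 54.03
position: [429.4, 182.3, 225.4]
tool_rot: [[0.966, 0.259, 0.009], [0.259, -0.966, 0.004], [0.01, -0.001, -1.0]]
ft_force: [0.5, 1.4, 0.9]
gripper_width: 45.1
grasp_force: 0.0
```

```bash
python3 -c "
from h import *
c=np.array([521,127.3]);a=np.radians(15)
R=np.array([[np.cos(a),-np.sin(a)],[np.sin(a),np.cos(a)]])
for t in(0,.54):
    # grip mid 135 mm in front of hinge
    x,y=c+R@np.array([60-135*np.cos(.3-t),-165]);print('grip',t,x.round(1),y.round(1))
g=cap('top');f=cap('side')
for n,F in(('t',g),('s',f)):
    i=F['img'].astype(int);m=((i[...,0]>150)&(i[...,1]<60)&(i[...,2]<60)).astype(np.uint8)
    c=cv2.connectedComponentsWithStats(m)
    for st,ce in zip(c[2][1:],c[3][1:]):
        if st[4]>40: print(n,st,ray(F,*ce,170).round(1))
to(475,-53,215,15)"
```

```text
grip 0 497.1 -49.9
grip 0.54 495.0 -50.5
s [239 201  15   7  77] [501.8 -50.7 170. ]
pos [427.1 180.5 221.2] yaw 15.0 w 45.1 t 54.1 F [-0.4 -0.6 -0.6] g 0.0
 tool shift now [-14.2 238.    6.1] roll -0.0 shift after roll [-14.2 238.    6.2]
```

move_arm([
  [0.4,12,0,0,0],
  [0.9,27,0,0,0],
  [0.9,27,0,0,0],
  [0.9,27,0,0,0],
  [0.9,27,0,0,0],
  [0.9,27,0,0,0],
  [0.9,27,0,0,0],
  [0.9,27,0,0,0],
  [0.9,27,0,0,0],
  [0.5,13,0,0,0],
  [0,0,5,0,0],
  [0,0,0,0,0],
])

```text
time_s: 55.13
position: [495.7, -49.9, 213.2]
tool_rot: [[0.966, 0.258, -0.004], [0.258, -0.966, 0.001], [-0.003, -0.002, -1.0]]
ft_force: [-0.4, 1.2, 0.5]
gripper_width: -0.2
grasp_force: 0.0
```

```bash
python3 -c "
from h import *
to(497,-50,165,15)
k=[427.6,181,152]
f=cap('side');g=cap('top')
for n,F in(('s',f),('t',g)):
    u,v=proj(F,[k])[0];u0,v0=int(u)-20,int(v)-20
    p=F['img'][v0:v0+41,u0:u0+41].max(2);m=(p<45).astype(np.uint8)
    c=cv2.connectedComponentsWithStats(m)
    for st,ce in zip(c[2][1:],c[3][1:]):
        if st[4]>8: print(n,u,v,st,(ce+[u0,v0]).round(1),'z152:',ray(F,*(ce+[u0,v0]),152).round(1))
"
```

```text
pos [495.7 -49.9 213.2] yaw 15.0 w -0.2 t 55.1 F [-0.4  1.2  0.5] g 0.0
 tool shift now [ 1.4  0.5 48.2] roll -0.0 shift after roll [ 1.3  0.4 48.2]
s 230.56286899580172 150.03696673737332 [ 17   3  24  16 281] [238.  140.1] z152: [449.2 228.4 152. ]
t 193.64002130211426 212.4431473676647 [15 16 11  8 59] [194.1 211. ] z152: [432.1 180.2 152. ]
```

The top camera sees the knob at (194,211), which is where it belongs when bolted, so the gate held. Pressing the lever.

move_arm([
  [1,0,15,0,0],
  [0,0,20,0,0],
  [0,0,10,0,0],
  [0,0,10,0,0],
  [0,0,10,0,0],
  [0,0,10,0,0],
  [0,0,10,0,0],
  [0,0,10,0,0],
  [0,0,8,0,0],
  [0,0,5,0,0],
  [0,0,0,0,0],
])

```text
time_s: 56.15
position: [498.4, -49.6, 106.4]
tool_rot: [[0.966, 0.259, 0.001], [0.259, -0.966, 0.001], [0.001, -0.001, -1.0]]
ft_force: [-1.4, 0.7, 3.8]
gripper_width: -0.4
grasp_force: 1.9
```

move_arm([
  [0,0,3,0,0],
  [0,0,3,0,0],
  [0,0,2,0,0],
  [0,0,0,0,0],
  [0,0,0,0,0],
])

```text
time_s: 56.57
position: [499.3, -49.5, 100.6]
tool_rot: [[0.966, 0.259, 0.003], [0.259, -0.966, 0.0], [0.003, 0.001, -1.0]]
ft_force: [-2.3, 2.9, 13.8]
gripper_width: -0.1
grasp_force: 6.8
```

move_arm([
  [0,0,2,0,0],
  [0,0,2,0,0],
  [0,0,0,0,0],
  [0,0,0,0,0],
])

```text
time_s: 56.9
position: [499.7, -49.4, 98.9]
tool_rot: [[0.966, 0.259, 0.004], [0.259, -0.966, -0.001], [0.003, 0.002, -1.0]]
ft_force: [-9.1, 3.7, 31.6]
gripper_width: 0.1
grasp_force: 16.3
```

move_arm([
  [0,0,-5,0,0],
  [0,0,-5,0,0],
  [0,0,-10,0,0],
  [0,0,-30,0,0],
  [0,0,-35,0,0],
  [0,0,-35,0,0],
  [0,0,-35,0,0],
  [0,0,-35,0,0],
  [0,0,0,0,0],
  [0,0,0,0,0],
  [0,0,0,0,0],
  [0,0,0,0,0],
])

```text
time_s: 57.9
position: [496.8, -50.7, 283.3]
tool_rot: [[0.966, 0.258, -0.003], [0.258, -0.966, -0.0], [-0.003, -0.001, -1.0]]
ft_force: [0.3, -0.5, 0.8]
gripper_width: -0.1
grasp_force: 0.0
```

```bash
python3 -c "
from h import *
to(497,-50,300,15)
f=cap('side');g=cap('top')
i=f['img'].astype(int);m=((i[...,0]>130)&(i[...,1]<60)&(i[...,2]<60)).astype(np.uint8)
c=cv2.connectedComponentsWithStats(m)
for st,ce in zip(c[2][1:],c[3][1:]):
    if st[4]>15: print(st,ce.round(1),ray(f,*ce,7)[:2].round(),ray(f,*ce,100)[:2].round(1),ray(f,*ce,170)[:2].round(1))
a=cv2.resize(f['img'][105:345,190:320,::-1],None,fx=2.4,fy=2.4,interpolation=2);b=cv2.resize(g['img'][125:265,90:400,::-1],None,fx=1.55,fy=1.55,interpolation=2)
o=np.zeros((576,800,3),np.uint8);o[:a.shape[0],:a.shape[1]]=a;o[:b.shape[0],315:315+b.shape[1]]=b
cv2.imwrite('pics/c16.png',o)"
```

```text
pos [496.8 -50.7 283.3] yaw 15.0 w -0.1 t 57.9 F [ 0.3 -0.5  0.8] g 0.0
 tool shift now [  0.3  -0.7 -16.7] roll -0.0 shift after roll [  0.4  -0.6 -16.7]
[240 212  13   8  73] [245.8 215.5] [490.   2.] [498.6 -51.2] [504.8 -91.5]
```

The red grip now projects to (498.6, -51.2) at z = 100, so the lever is latched down. A last numeric check on red caps and tray before handing in.

```bash
python3 -c "
from h import *
f=ld('side');g=ld('top')
i=cv2.cvtColor(f['img'],cv2.COLOR_RGB2HSV)
def bl(m,box,z,n):
    x0,y0,x1,y1=box;c=cv2.connectedComponentsWithStats(m[y0:y1,x0:x1].astype(np.uint8))
    for st,ce in zip(c[2][1:],c[3][1:]):
        if st[4]>5: print(n,st[4],ray(f,*(ce+[x0,y0]),z)[:2].round())
bl(((i[...,0]<8)|(i[...,0]>174))&(i[...,1]>150)&(i[...,2]>90),(180,270,320,345),7,'red')
bl((i[...,0]>92)&(i[...,0]<112)&(i[...,1]>110)&(i[...,2]>90),(225,100,275,140),11,'blue')
P=[ray(f,(x-391)/3.4+195,y/3.4+220,7)[:2].round() for x,y in((611,277),(511,388))];print('start red caps',P)
j=cv2.cvtColor(g['img'],cv2.COLOR_RGB2GRAY)
w=(cv2.cvtColor(g['img'],cv2.COLOR_RGB2HSV)[...,2]>0)
from h import *
s=manip.read_state();print(s['time_s'],s['ft_force'])
"
```

```text
red 13 [ 558. -302.]
red 19 [ 476. -406.]
start red caps [array([ 559., -303.]), array([ 478., -406.])]
58.0 [-0.21810962  0.21356543 -0.3316465 ]
```

```bash
python3 -c "
from h import *
print(workorder.job_done())"
```

```text
the job is handed in; nothing more can be done
None
```

The job is handed in at about 58 s of the 210 s; the hand-in call returned no verdict. Both blue tubes are in the tray, the four purple tubes are in grooves 2–5 with caps to the front, the gate is bolted, the lever is latched and the reds have not moved; my last check did not detect the blue caps, so they rest on an earlier picture.

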